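# Clamp a glued tread blank with the latch bar and knurled knob

## Task

Clamp the laminated wooden blank in its jig: slip the eye of the loose latch bar over the jig's T-headed stud by tilting the bar, level it, and swing its notched end under the knurled knob until the notch is home round the threaded stud. Then screw the knob down clockwise until it stops tight on the bar, and let go. Leave the blank in its nest and do not disturb the bottle, sanding block, turned foot or offcut around the jig.

Things in the scene. Friction and masses are not known exactly. Their poses are not given: they have to be found in the camera images.
- jig: Fixed plywood jig board, 230 (x) x 180 (y) x 18 mm, origin at the centre of its underside on the table, z up. T-headed stud at x = -75, threaded stud with knob at x = +75, blank in a nest between (battens 10 mm high). The bar goes on along the T-head, notched end to +x, -y, handle end raised about 30 degrees: eye tip under the head's far end, slide until the stem meets the eye's tip end, level.
- stud (a point): On the axis of the T-headed stud, on its round boss (28 mm diameter, top 42 mm above the table). Axes as the jig's. A 10 mm diameter stem carries the T-head, a flat bar 58 x 14 x 6 mm, underside 14 mm and top 20 mm above this point, its long axis at -40 degrees (clockwise from above) from the jig's x. It is longer than the bar's eye, so a level bar cannot drop over it.
- screw (a point): Point on the axis of the threaded stud, on top of its boss (28 mm diameter, top 42 mm above the table, level with the stud's boss and the blank's top). Axes as the jig's. The threaded stud is 10 mm in diameter and 52 mm tall above this point; the knob runs on it and cannot come off.
- knob (a joint): Turn of the knob on its thread, rad; grows clockwise seen from above, lowering it 12 mm per turn (1.91 mm per rad). 0 is fully up (underside 14.8 mm above screw); 5.0 is the stop, tight on the 6 mm bar (underside 5.3 mm above it, the bar slightly squeezed). Starts at 0.9 to 2.2, leaving 4.6 to 7.1 mm above a bar on the bosses. Thread friction about 0.1 N m: it stays where left.
- knob_mid (a point): Centre of the knurled metal knob, a plain cylinder 46 mm in diameter and 36 mm tall (18 mm up and down from this point), axis vertical. It can be gripped from above across any diameter; it moves down as it is screwed.
- bar_grip (a point): Middle of the wooden handle of the loose steel latch bar, 25 mm above the bar's underside. x along the bar to the notched end, z up. Handle 40 (x) x 20 (y) x 38 mm tall, its top 44 mm above the bar's underside. Bar 195 x 44 x 6 mm, 0.3 kg, from 109 mm behind this point (eye end) to 86 mm ahead.
- bar_eye (a point): Centre of the bar's oblong eye, at x = -72 mm from the grip, mid-thickness (3 mm up). Eye 50 mm along the bar x 20 mm across; beyond it the tip of the bar is 12 mm long. Axes as bar_grip.
- bar_notch (a point): Centre of the bar's notch, x = +66 mm from the grip, mid-thickness. It is 22 mm along the bar, open to the +y side and 7 mm deep past the centreline: it takes the threaded stud as the bar swings 40 degrees anticlockwise (from above) about the T-headed stud. With notch and threaded stud concentric, the T-headed stud is 12 mm from the eye's centre towards the tip.
- blank_mid (a point): Centre of the loose laminated blank of light and dark wood strips, 70 x 110 x 24 mm, lying in the jig's nest; its top is 42 mm above the table, level with the bosses.
- glue_mid (a point): Middle of a white glue bottle, 58 mm diameter, 165 mm tall, standing: leave alone.
- sander_mid (a point): Middle of a cork sanding block, 110 x 60 x 45 mm: leave alone.
- foot_mid (a point): Middle of a turned dark wooden foot, 100 mm diameter, 40 mm tall: leave alone.
- offcut_mid (a point): Middle of a pale wooden offcut, 120 x 45 x 30 mm: leave alone.
Things that resemble listed ones, but are neither listed nor needed, are in the scene too. What is shaped like the part that bears bar_grip but purple or red is not meant. Leave any red look-alike of the part that bears blank_mid alone.

How it is judged:
By the outcome, as a careful person would: the job done as asked, in the order asked, and still so for the second after the job is handed in, with the robot touching nothing.
It also fails if it takes over 72 s, if anything falls off the work surface, if the arm or the gripper's body presses on something with over 40 N, if the wrist force passes 120 N, or if a joint passes its speed limit or range.

## Robot

A 7-joint arm with a two-finger parallel gripper is mounted at the origin on the work surface. World frame = base frame: x ahead of the robot, y to its left, z up, the work surface at z = 0. Lengths are in mm, angles in rad, forces in N, time in s.
With the tool pointing down it reaches from about 425 to 950 mm from the base axis. Payload 4.7 kg.
Tool frame: the origin (TCP) lies between the finger pads; the fingertips stand 22 mm ahead of it and the grasp point (between the pads) lies 3 mm ahead of it; z points along the fingers, y is the direction in which the jaws open and shut (so a half turn about z gives the same grasp; the last joint's range is limited). The gripper opens to 85 mm and grips with 20 to 120 N. Pads are 22 mm wide; open, the fingers measure 114 mm over their backs; the gripper's body (76 mm by 85 mm) begins 54 mm behind the grasp point. The pads swing forward as they close: fully open they stand 13 mm farther back than shut.
Start: joints at [1.286, 0.469, -0.049, 1.532, 0.024, 1.141, -0.082], TCP at [170.833, -653.041, 253.335] pointing down, gripper open.
Joint ranges: [-2.59, 2.59], [-0.33, 1.99], [-1.39, 1.29], [0.1, 2.45], [-1.04, 4.18], [0.21, 1.99], [-2.66, 2.66]. Speed limits (rad/s): [2.57, 2.57, 3.14, 3.14, 3.14, 3.14, 3.14].

## Interface

Orientations are given as a rotation vector (axis times angle).
In Python, from station import manip gives the robot as it stands. The module is installed in compiled form; this text tells all that it offers.
- The arm moves only by the shell command python3 -m inch 'ROWS' [OPENING] [FORCE]. ROWS is JSON, a list of rows, each a list of 6 numbers: the shift along the tool's x, y, z in mm, then the turn, a rotation vector about the tool's x, y, z in degrees. In form: [[dx, dy, dz, wx, wy, wz], ...]. A call has exactly 5 rows; each row is the pose to reach, as a shift and turn from the pose commanded when the call began, along the tool's axes at that moment; what a row does not reach only later rows make up. A row lasts 1/10 s, in which the tool goes at most 50 mm and 8.59 degrees, less where a joint would pass 70% of its speed; a pose out of reach is approached as far as the arm can. A call with a gripper value outside its range is refused whole. OPENING is the closure, from -1 (fully open) to 1 (shut), set as the call begins (- or left out, the last holds). The fingers move at their own pace and stop on an object; FORCE is the grip in N (left out, the last holds). Time passes only in rows, so rows that repeat a pose let the fingers close, or fill a call up. It gives the time, the measured TCP pose, the force and the opening at its end, in the units of the state.
- manip.get_state(): the state, without advancing time (a new reading comes with each control period).
- manip.get_image(name): name is "side" or "top"; returns a dict with "img" (384x512x3 uint8, blue, green, red), "z_map" (384x512 float32, mm along the optical axis (not along the pixel's ray), 0 where there is no reading), "fx", "fy", "cx", "cy" (pixels), "dist_coeffs" ([k1, k2, p1, p2, k3] as OpenCV has them; the pictures are not rectified), "T" (4x4, takes a point from camera to world coordinates). Camera axes: x right, y down, z forward; pixel columns grow to the right and rows downward; lengths in mm; the calibration is good to about 2 mm. A picture is of the moment at which its call begins.
- manip.sign_off(): hands the job in, once; it reports no verdict.
The state is a dict: "t": time; "q": joint angles; "joint_vel": joint speeds; "tau": joint torques, N m; "position": TCP position; "eef_rot": TCP orientation; "contact_force": force on the tool from outside, world axes, zero at the start; "wrist_torque": the same for the moment, N m; "width": finger opening in mm.
Only numpy, scipy, OpenCV 4.12 (cv2) and the standard library are available. Lean on these libraries where they do the work, as an engineer would, in place of code of your own. Each camera call takes 0.05 s, during which the arm holds its last target.

## Working session

There is one attempt and no reset: what is moved stays moved. The work goes in short steps, Python scripts to look and compute and a shell command to move; the robot and the scene stay as the last step left them, time stands still between calls to the robot, and variables do not carry over. Pictures are saved under pics/ and viewed, and the job is handed in when it is done.

```bash
mkdir -p pics
cat > h.py <<'E'
import numpy as np, cv2
from station import manip
from scipy.spatial.transform import Rotation as R
np.set_printoptions(precision=2,suppress=True)
def grab(name,fn=None):
    d=manip.get_image(name)
    if fn: cv2.imwrite('pics/'+fn,d['img'])
    np.savez('/tmp/%s.npz'%name,**{k:np.asarray(v) for k,v in d.items()})
    return d
def load(name):
    return dict(np.load('/tmp/%s.npz'%name))
def cloud(d):
    h,w=d['z_map'].shape
    K=np.array([[d['fx'],0,d['cx']],[0,d['fy'],d['cy']],[0,0,1.]],float)
    v,u=np.mgrid[:h,:w]
    p=cv2.undistortPoints(np.stack([u,v],-1).reshape(-1,1,2).astype(np.float64),K,np.array(d['dist_coeffs'],float)).reshape(h,w,2)
    z=d['z_map'].astype(float)
    P=np.stack([p[...,0]*z,p[...,1]*z,z],-1)
    T=np.array(d['T'])
    W=P@T[:3,:3].T+T[:3,3]
    W[z<=0]=np.nan
    return W
E
python3 - <<'E'
from h import *
for n in('side','top'):
    d=grab(n,n+'0.png'); print(n,d['T'],d['fx'])
s=manip.get_state(); print(s)
E
```

```text
side [[ -0.88  -0.33   0.33  96.02]
 [ -0.47   0.61  -0.64 769.04]
 [  0.01  -0.72  -0.69 901.09]
 [  0.     0.     0.     1.  ]] 395.48973518130856
top [[  -0.     -0.98    0.2   288.  ]
 [  -1.      0.      0.     22.28]
 [  -0.     -0.2    -0.98 1128.63]
 [   0.      0.      0.      1.  ]] 383.89874522029174
{'t': 0.1, 'q': array([ 1.29,  0.47, -0.05,  1.53,  0.02,  1.14, -0.08]), 'joint_vel': array([ 0., -0., -0., -0.,  0., -0., -0.]), 'tau': array([  0.  , -51.15,  -0.05, -23.84,   0.01,   0.  ,   0.  ]), 'position': array([ 170.64, -652.59,  252.37]), 'eef_rot': array([-3.11, -0.4 ,  0.  ]), 'contact_force': array([ 0.2 ,  0.86, -0.52]), 'wrist_torque': array([ 0.1 , -0.03, -0.04]), 'width': 85.62091899038506}
```

View pics/side0.png

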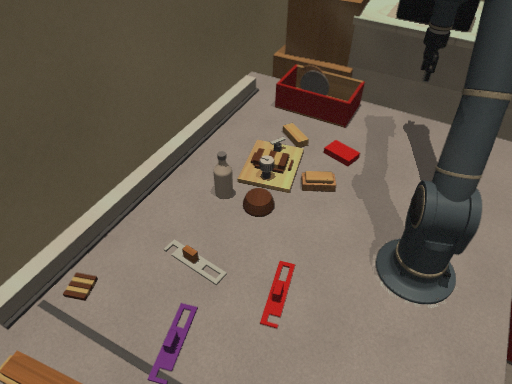

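View pics/top0.png

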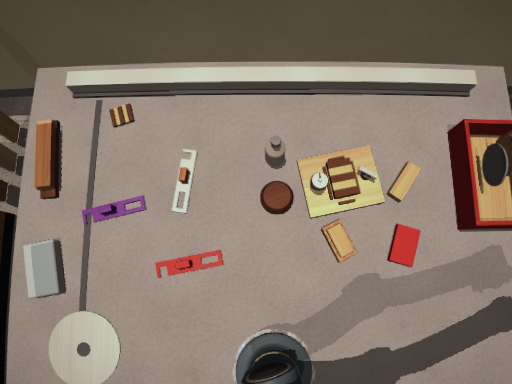

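The side view shows the steel bar with its wooden handle near (193,257), and the jig near (272,165). In the top view the bar is at (184,181), with the eye probably at the top end. The jig is at (341,181), with the knob at (320,181) and the T-head at (367,174). I'll zoom in and measure.

Run:
```python
from h import *
d=load('top')
W=cloud(d); np.save('/tmp/Wt.npy',W)
im=d['img']
a=cv2.resize(im[130:230,280:430],None,fx=5,fy=5,interpolation=cv2.INTER_CUBIC)
b=cv2.resize(im[140:220,150:220],None,fx=6,fy=6,interpolation=cv2.INTER_CUBIC)
cv2.imwrite('pics/topjig.png',a);cv2.imwrite('pics/topbar.png',b)
d=load('side');im=d['img']
W2=cloud(d); np.save('/tmp/Ws.npy',W2)
cv2.imwrite('pics/sidejig.png',cv2.resize(im[120:220,200:350],None,fx=5,fy=5,interpolation=cv2.INTER_CUBIC))
cv2.imwrite('pics/sidebar.png',cv2.resize(im[230:290,155:235],None,fx=7,fy=7,interpolation=cv2.INTER_CUBIC))
for (u,v) in [(184,181),(320,181),(341,181),(367,174),(277,197),(275,145),(340,240),(404,182)]:
    print((u,v),W[v,u])
```

```text
(184, 181) [539.12 259.02  30.55]
(320, 181) [ 522.83 -131.7    95.82]
(341, 181) [ 535.36 -201.65   40.09]
(367, 174) [ 553.47 -276.64   51.59]
(277, 197) [488.89 -14.25  38.36]
(275, 145) [606.26  -6.32 159.56]
(340, 240) [ 363.77 -191.45   42.03]
(404, 182) [ 534.73 -394.23   27.89]
```

View pics/topjig.png

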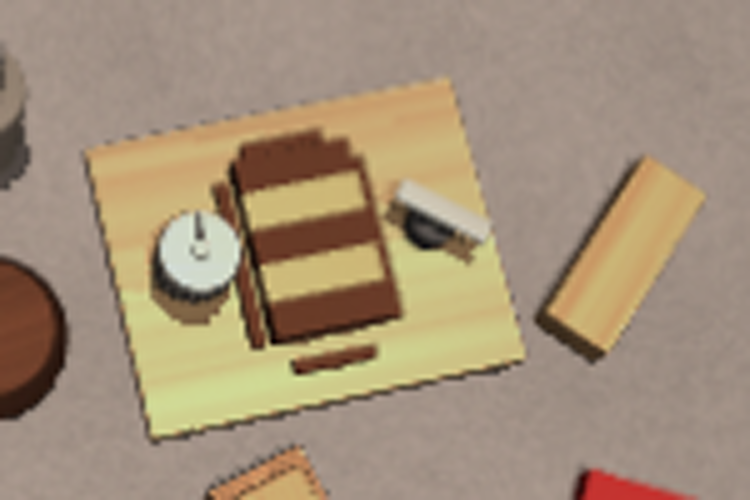

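View pics/topbar.png

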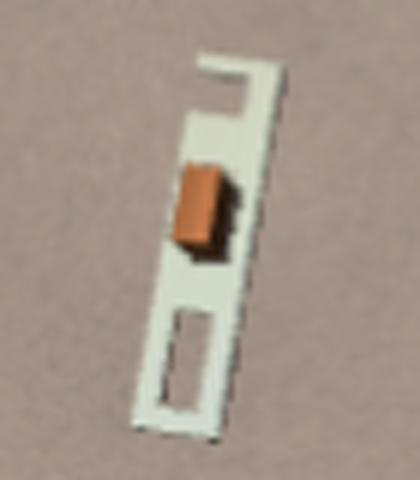

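View pics/sidejig.png

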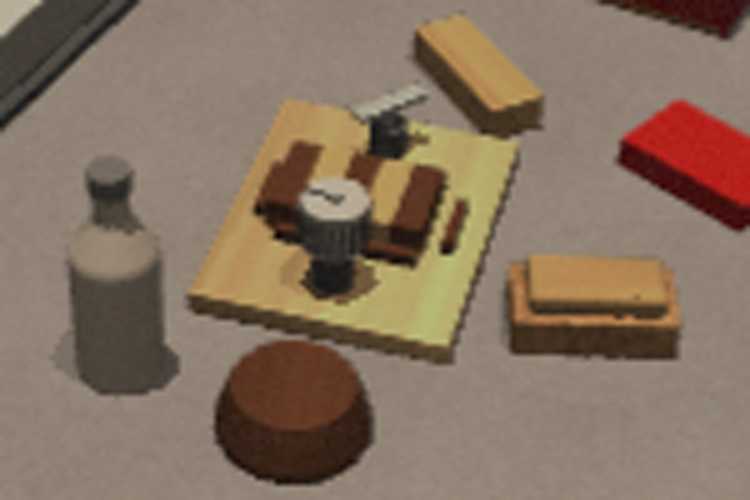

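View pics/sidebar.png

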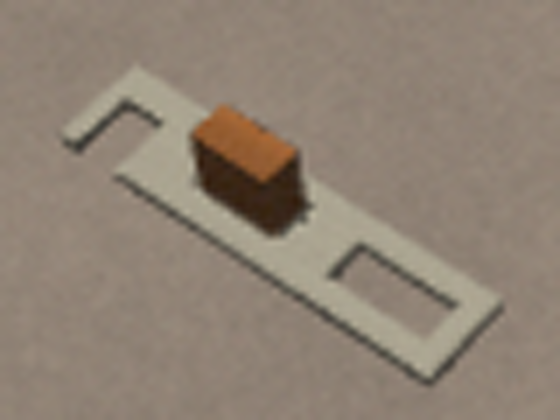

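The top crop shows the notch opening to the left (+y), with the notched end pointing world +x and the eye end at the bottom. The jig's x axis runs roughly along world +y. Next I'll fit the poses numerically.

Run:
```python
from h import *
for n,f in(('top','/tmp/Wt.npy'),('side','/tmp/Ws.npy')):
    W=np.load(f); im=load(n)['img']
    def sel(c,r,z0,z1):
        m=(np.hypot(W[...,0]-c[0],W[...,1]-c[1])<r)&(W[...,2]>z0)&(W[...,2]<z1)
        return W[m]
    def rect(P,tag):
        if len(P)<5: print(n,tag,len(P)); return
        r=cv2.minAreaRect(P[:,:2].astype(np.float32))
        print(n,tag,len(P),'c',np.round(r[0],1),'size',np.round(r[1],1),'ang',round(r[2],2),'zmed',round(float(np.median(P[:,2])),2))
    rect(sel((535,-200),150,-4,4),'table')
    rect(sel((535,-203),155,13,23),'board')
    rect(sel((535,-203),70,38,46),'blank')
    rect(sel((553,-276),45,54,70),'Thead')
    P=sel((520,-131),35,75,130); rect(P,'knobtop'); 
    if len(P): print(np.percentile(P[:,2],[5,50,90,98]))
    rect(sel((540,259),130,3.5,10),'bar')
    P=sel((540,259),60,35,60); rect(P,'handle')
    for nm,c,r in(('foot',(489,-14),70),('glue',(606,-6),60),('sander',(364,-191),80),('offcut',(535,-394),90)):
        rect(sel(c,r,10,220),nm)
```

```text
top table 2398 c [ 537.6 -200.5] size [299.3 291.3] ang 82.0 zmed -0.84
top board 2826 c [ 507.9 -204. ] size [250.8 294.2] ang 12.07 zmed 17.03
top blank 806 c [ 551.1 -219.6] size [111.1 100.1] ang 12.16 zmed 41.14
top Thead 94 c [ 558.1 -279. ] size [55.8 14.8] ang 61.72 zmed 60.25
top knobtop 233 c [ 527.9 -131.9] size [48.4 46.2] ang 82.04 zmed 88.53
[80.51 88.53 91.06 93.1 ]
top bar 480 c [538.3 254.5] size [226.6 241.2] ang 2.13 zmed 5.21
top handle 100 c [559.6 261.5] size [21.3 40.4] ang 84.71 zmed 42.34
top foot 868 c [493.9 -12.2] size [94.9 96.2] ang 89.5 zmed 37.59
top glue 490 c [615.1  -7.6] size [55.8 50.2] ang 87.94 zmed 108.48
top sander 840 c [ 364.3 -193. ] size [110.8  61.5] ang 26.48 zmed 41.5
top offcut 787 c [ 535.7 -378.1] size [110.  148.7] ang 12.45 zmed 28.11
side table 910 c [ 528.4 -193.9] size [295.3 281.6] ang 34.98 zmed 1.49
side board 1374 c [ 539.6 -203.6] size [223.7 260.1] ang 24.22 zmed 19.62
side blank 310 c [ 550.  -217.2] size [110.2 104.1] ang 12.74 zmed 43.53
side Thead 56 c [ 555.3 -278.2] size [62.6 19.4] ang 65.5 zmed 63.2
side knobtop 156 c [ 525.7 -130. ] size [44.9 48.2] ang 7.21 zmed 89.91
[77.17 89.91 93.05 95.61]
side bar 1163 c [541.  258.9] size [247.5 256.5] ang 46.3 zmed 5.41
side handle 117 c [559.4 265.2] size [21.  42.1] ang 79.34 zmed 44.63
side foot 681 c [490.2  -4.9] size [91.2 88.8] ang 65.16 zmed 39.18
side glue 685 c [614.5   1.1] size [56.3 48. ] ang 17.41 zmed 91.44
side sander 605 c [ 363.  -188.4] size [110.1  63.1] ang 27.58 zmed 35.35
side offcut 411 c [ 531.  -381.4] size [ 97.2 152.1] ang 23.57 zmed 29.47
```

```bash
cat >> h.py <<'E'
def ray2plane(d,uv,z):
    K=np.array([[d['fx'],0,d['cx']],[0,d['fy'],d['cy']],[0,0,1.]],float)
    p=cv2.undistortPoints(np.asarray(uv,float).reshape(-1,1,2),K,np.array(d['dist_coeffs'],float)).reshape(-1,2)
    T=np.array(d['T']); r=np.c_[p,np.ones(len(p))]@T[:3,:3].T
    o=T[:3,3]; t=(z-o[2])/r[:,2]
    return o+r*t[:,None]
def proj(d,X):
    K=np.array([[d['fx'],0,d['cx']],[0,d['fy'],d['cy']],[0,0,1.]],float)
    Ti=np.linalg.inv(np.array(d['T']))
    return cv2.projectPoints((np.asarray(X,float)@Ti[:3,:3].T+Ti[:3,3]).reshape(-1,1,3),np.zeros(3),np.zeros(3),K,np.array(d['dist_coeffs'],float))[0].reshape(-1,2)
E
python3 - <<'E'
from h import *
for n in('top','side'):
    d=load(n); im=d['img'].astype(int); W=cloud(d)
    sat=im.max(2)-im.min(2); val=im.max(2)
    for tag,c,r,z,vmin,zr in (('bar',(540,259),125,6,150 if n=='top' else 120,(-8,16)),('Thead',(557,-278),45,62,130 if n=='top' else 110,(45,80)),('knob',(527,-131),40,93,120 if n=='top' else 110,(80,130))):
        m=(np.hypot(W[...,0]-c[0],W[...,1]-c[1])<r)&(sat<45)&(val>vmin)&(W[...,2]>zr[0])&(W[...,2]<zr[1])
        k,l,st,_=cv2.connectedComponentsWithStats(m.astype(np.uint8))
        i=1+np.argmax(st[1:,4]); v,u=np.nonzero(l==i)
        q=ray2plane(d,np.concatenate([np.c_[u+a,v+b] for a in(-.5,.5) for b in(-.5,.5)]),z)[:,:2]
        rr=cv2.minAreaRect(q.astype(np.float32))
        # projection-based
        print(n,tag,len(u),'c',np.round(rr[0],1),'size',np.round(rr[1],1),'ang',round(rr[2],2),'zmed',np.round(np.nanmedian(W[l==i][:,2]),1))
E
```

```text
top bar 4886 c [538.3 257.7] size [250.6 250.1] ang 0.92 zmed -1.0
top Thead 82 c [ 557.7 -278.3] size [59.3 17.7] ang 62.44 zmed 60.3
top knob 194 c [ 527.8 -130.9] size [44.6 45.9] ang 88.38 zmed 88.9
side bar 4900 c [537.  260.7] size [249.2 253.8] ang 38.61 zmed 1.8
side Thead 41 c [ 555.5 -279.5] size [63.6 25. ] ang 60.36 zmed 63.6
side knob 86 c [ 526.3 -128.1] size [45.6 40.8] ang 28.81 zmed 91.1
```

Run:
```python
from h import *
for n in('top','side'):
    d=load(n); im=d['img'].astype(int); W=cloud(d)
    m=(np.hypot(W[...,0]-540,W[...,1]-259)<125)
    g=im.min(2); lo=np.median(g[m]); hi=np.percentile(g[m],97); print(lo,hi)
    m2=m&(g>(lo+hi)/2)
    k,l,st,_=cv2.connectedComponentsWithStats(m2.astype(np.uint8)); i=1+np.argmax(st[1:,4]); v,u=np.nonzero(l==i)
    q=ray2plane(d,np.concatenate([np.c_[u+a,v+b] for a in(-.35,.35) for b in(-.35,.35)]),6)[:,:2]
    rr=cv2.minAreaRect(q.astype(np.float32)); print(n,len(u),rr)
    # model fit: maximise overlap of model mask w/ soft image
    s=np.clip((g-lo)/(hi-lo),0,1); 
    ys,xs=np.nonzero(cv2.dilate(m2.astype(np.uint8),np.ones((9,9))))
    from scipy.optimize import minimize
    gx,gy=np.meshgrid([-.33,0,.33],[-.33,0,.33])
    def cost(p):
        uv=(np.c_[xs,ys][:,None,:]+np.c_[gx.ravel(),gy.ravel()][None]).reshape(-1,2)
        P=ray2plane(d,uv,6)[:,:2]-p[:2]
        c,sn=np.cos(p[2]),np.sin(p[2]); X=P[:,0]*c+P[:,1]*sn; Y=-P[:,0]*sn+P[:,1]*c
        sg=lambda t:1/(1+np.exp(-np.clip(t,-30,30)))
        ins=lambda x0,x1,y0,y1: sg((X-x0))*sg((x1-X))*sg((Y-y0))*sg((y1-Y))
        f=ins(-109,86,-22,22)*(1-ins(-97,-47,-10,10))*(1-ins(55,77,-7,99))
        # ignore handle area
        w=1-ins(-35,35,-25,40)
        f=f.reshape(-1,9).mean(1); w=w.reshape(-1,9).mean(1)
        return (w*(f-s[ys,xs])**2).sum()
    best=min((minimize(cost,[558+dx,262,-0.12],method='Nelder-Mead',options=dict(initial_simplex=[[558+dx,262,-.12],[563+dx,262,-.12],[558+dx,267,-.12],[558+dx,262,-.06]],maxiter=300)) for dx in(-8,0,8)),key=lambda r:r.fun)
    print(n,best.x,np.degrees(best.x[2]),best.fun)
```

```text
135.0 199.0
top 504 ((548.0885620117188, 265.2801208496094), (45.68412780761719, 196.466064453125), 82.8427734375)
top [559.88 263.46  -0.13] -7.642019952878654 9.210378066508678
118.0 145.0
side 515 ((550.4869995117188, 263.6072692871094), (46.16630554199219, 197.65155029296875), 81.98766326904297)
side [561.96 262.21  -0.14] -7.848385199965909 29.942510480622023
```

```bash
cat >> h.py <<'E'
def toolR(yaw,tilt=0):
    return R.from_euler('z',yaw,degrees=True)*R.from_euler('y',-tilt,degrees=True)*R.from_euler('x',180,degrees=True)
def plan(pos,yaw,tilt=0,cur=None):
    s=manip.get_state()
    p0=np.array(s['position']);r0=R.from_rotvec(s['eef_rot'])
    if cur: p0=np.array(cur[0],float); r0=toolR(*cur[1:])
    d=r0.inv().apply(np.array(pos)-p0); w=(r0.inv()*toolR(yaw,tilt)).as_rotvec(degrees=True)
    print('delta',np.round(d,1),'turn',np.round(w,1),'dist',round(float(np.linalg.norm(d)),1))
def st():
    s=manip.get_state(); e=(R.from_rotvec(s['eef_rot'])*R.from_euler('x',180,degrees=True).inv()).as_euler('ZYX',degrees=True)
    print('t',round(s['t'],2),'pos',s['position'],'yaw/tilt/roll',e[0].round(2),-e[1].round(2),e[2].round(2),'F',s['contact_force'],'T',s['wrist_torque'],'w',round(s['width'],1)); print('q',s['q'])
E
python3 - <<'E'
from h import *
st(); plan((600,-200,255),14.6); plan((600,0,255),-7.7); plan((561,263,140),-7.7)
E
```

```text
t 0.1 pos [ 170.64 -652.59  252.37] yaw/tilt/roll 14.66 -0.01 0.1 F [ 0.2   0.86 -0.52] T [ 0.1  -0.03 -0.04] w 85.6
q [ 1.29  0.47 -0.05  1.53  0.02  1.14 -0.08]
delta [ 529.9 -329.2   -2.1] turn [-0.1  0.   0.1] dist 623.9
delta [ 580.5 -522.7   -1.8] turn [-0.1  0.  22.4] dist 781.2
delta [ 609.3 -786.8  113.7] turn [-0.1  0.  22.4] dist 1001.7
```

```bash
python3 -m inch '[[42,-26,-6,0,0,0],[84,-52,-12,0,0,0],[126,-78,-18,0,0,0],[168,-104,-24,0,0,0],[210,-130,-30,0,0,0]]' -1 60
python3 - <<'E'
from h import *
st(); plan((600,-200,285),14.6)
E
```

```text
t: 0.6
position: [342.0, -472.3, 283.2]
eef_rot: [-3.116, -0.4, 0.0]
contact_force: [0.2, -0.8, 0.4]
width: 85.5
t 0.6 pos [ 342.04 -472.32  283.25] yaw/tilt/roll 14.65 -0.01 0.03 F [ 0.23 -0.76  0.37] T [-0.04 -0.06  0.01] w 85.5
q [ 0.98  0.3  -0.14  1.72  0.04  1.13 -0.48]
delta [ 318.4 -198.2   -1.7] turn [-0.  0.  0.] dist 375.1
```

```bash
python3 -m inch '[[45,-28,0,0,0,0],[87,-54,0,0,0,0],[129,-80,0,0,0,0],[171,-106,0,0,0,0],[213,-132,0,0,0,0]]'; python3 -m inch '[[42,-26,0,0,0,4],[84,-52,0,0,0,8],[106,-90,0,0,0,12],[106,-140,0,0,0,16],[106,-190,0,0,0,22]]';python3 - <<'E'
from h import *
st(); plan((575,150,240),-7.7);plan((561,263,140),-7.7)
E
```

```text
t: 1.1
position: [514.2, -291.3, 283.1]
eef_rot: [-3.116, -0.4, 0.001]
contact_force: [0.3, -1.4, 0.1]
width: 85.3
t: 1.6
position: [567.6, -80.3, 282.4]
eef_rot: [-3.134, 0.207, 0.002]
contact_force: [1.0, 0.9, 0.5]
width: 85.4
t 1.6 pos [567.59 -80.26 282.35] yaw/tilt/roll -7.54 -0.08 0.03 F [0.97 0.92 0.49] T [0.04 0.02 0.  ] w 85.4
q [ 0.28  0.29 -0.27  1.73  0.08  1.13 -1.71]
delta [ -22.8 -229.2   42.5] turn [-0.   0.1  0.2] dist 234.2
delta [ -51.4 -339.4  142.6] turn [-0.   0.1  0.2] dist 371.7
```

```bash
python3 -m inch '[[-6,-45,0,0,0,0],[-12,-90,0,0,0,0],[-20,-135,10,0,0,0],[-26,-180,25,0,0,0],[-32,-225,40,0,0,0.2]]'; python3 -m inch '[[-5,-35,30,0,0,0],[-10,-70,60,0,0,0],[-19,-114,90,0,0,0],[-19,-114,100,0,0,0],[-19,-114,100,0,0,0]]';python3 - <<'E'
from h import *
st(); plan((561,263,33),-7.75)
grab('top','t1.png');grab('side','s1.png')
for n,a in(('top',(slice(120,240),slice(110,260))),('side',(slice(170,310),slice(100,275)))):
    cv2.imwrite('pics/z_%s1.png'%n,cv2.resize(load(n)['img'][a],None,fx=4,fy=4,interpolation=cv2.INTER_CUBIC))
E
```

```text
t: 2.1
position: [564.5, 146.5, 242.9]
eef_rot: [3.134, -0.207, 0.001]
contact_force: [1.1, -0.7, -0.5]
width: 85.5
t: 2.6
position: [558.9, 261.2, 140.6]
eef_rot: [3.133, -0.201, -0.008]
contact_force: [-0.3, -0.9, -0.6]
width: 85.2
t 2.6 pos [558.93 261.18 140.61] yaw/tilt/roll -7.36 -0.27 -0.15 F [-0.3  -0.85 -0.58] T [-0.04  0.02 -0.05] w 85.2
q [-0.24  0.52 -0.36  1.77  0.22  0.9  -2.4 ]
delta [  2.3  -2.4 107.6] turn [0.2 0.3 0.4] dist 107.6
```

View pics/z_top1.png

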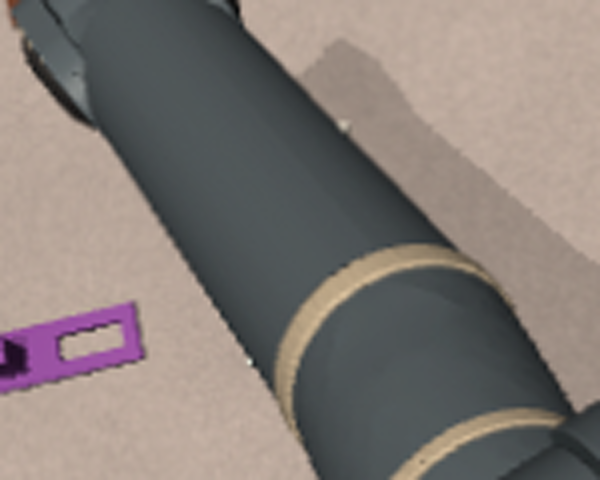

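View pics/z_side1.png

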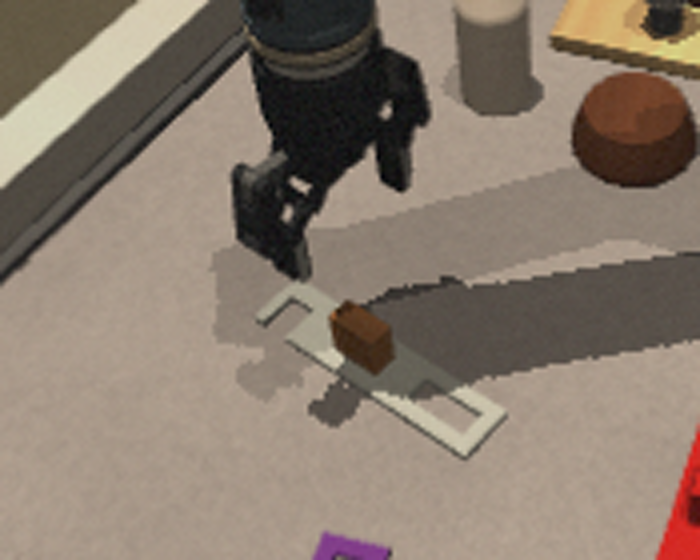

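The side view shows the open jaws straddling the handle, at crop (300,265) and (400,185). I'll descend.

```bash
python3 -m inch '[[2,-2,35,0,0,0.4],[2,-2,65,0.2,0.3,0.4],[2,-2,85,0.2,0.3,0.4],[2,-2,95,0.2,0.3,0.4],[2,-2,95,0.2,0.3,0.4]]'
python3 - <<'E'
from h import *
st(); plan((561,263,33),-7.75)
grab('side','s2.png')
cv2.imwrite('pics/z_s2.png',cv2.resize(load('side')['img'][200:310,130:260],None,fx=5,fy=5,interpolation=cv2.INTER_CUBIC))
E
```

```text
t: 3.2
position: [563.7, 260.5, 48.1]
eef_rot: [-3.132, 0.221, -0.008]
contact_force: [0.0, 0.8, -0.1]
width: 85.6
t 3.2 pos [563.73 260.46  48.14] yaw/tilt/roll -8.07 0.29 0.13 F [ 0.04  0.84 -0.07] T [-0.01  0.03 -0.02] w 85.6
q [-0.27  0.64 -0.32  1.82  0.28  0.72 -2.46]
delta [-3.1 -2.1 15.1] turn [-0.1 -0.3 -0.3] dist 15.6
```

View pics/z_s2.png

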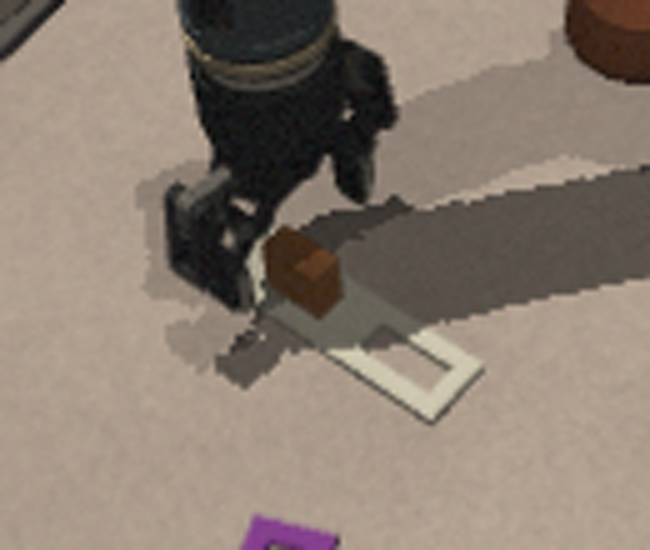

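```bash
python3 -m inch '[[-1,-1,7,0,0,0],[-3,-2,14,0,0,-0.3],[-3,-2,15,0,0,-0.3],[-3,-2,15,0,0,-0.3],[-3,-2,15,0,0,-0.3]]';  python3 -m inch '[[0,0,0,0,0,0],[0,0,0,0,0,0],[0,0,0,0,0,0],[0,0,0,0,0,0],[0,0,0,0,0,0]]' 1 80; python3 -m inch '[[0,0,0,0,0,0],[0,0,0,0,0,0],[0,0,0,0,0,0],[0,0,0,0,0,0],[0,0,0,0,0,0]]';python3 - <<'E'
from h import *
st(); grab('side','s3.png')
cv2.imwrite('pics/z_s3.png',cv2.resize(load('side')['img'][200:310,130:260],None,fx=5,fy=5,interpolation=cv2.INTER_CUBIC))
E
```

```text
t: 3.75
position: [560.8, 264.7, 33.5]
eef_rot: [-3.131, 0.209, -0.009]
contact_force: [0.2, 0.2, 0.1]
width: 85.6
t: 4.25
position: [560.8, 264.7, 33.6]
eef_rot: [-3.131, 0.209, -0.009]
contact_force: [0.5, -0.6, -3.1]
width: 19.0
t: 4.75
position: [560.8, 264.7, 33.6]
eef_rot: [-3.131, 0.209, -0.009]
contact_force: [-0.9, 0.4, 2.9]
width: 19.2
t 4.75 pos [560.82 264.74  33.56] yaw/tilt/roll -7.64 0.33 0.21 F [-0.9   0.43  2.9 ] T [-0.11  0.09  0.01] w 19.2
q [-0.28  0.66 -0.31  1.83  0.3   0.7  -2.47]
```

View pics/z_s3.png

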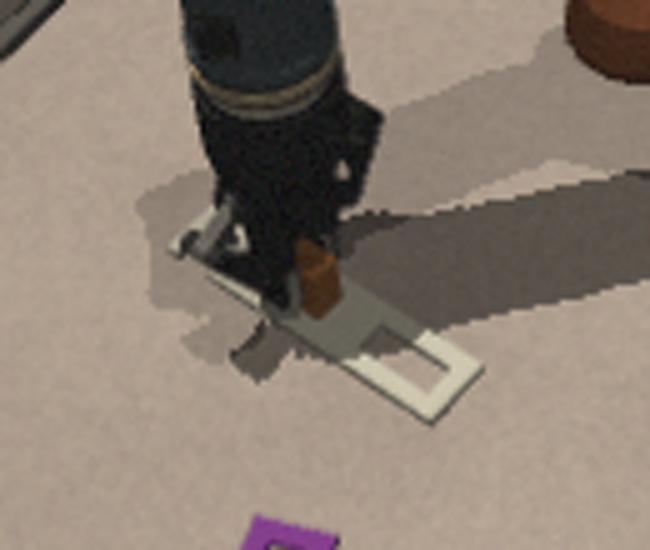

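```bash
python3 -m inch '[[0,0,-20,0,0,0],[0,0,-60,0,0,0],[0,0,-110,0,0,0],[0,0,-160,0,0,0],[0,0,-210,0,0,0]]' 1 100; python3 -m inch '[[0,0,-10,0,0,0],[0,0,-10,0,0,0],[0,0,-10,0,0,0],[0,0,-10,0,0,0],[0,0,-10,0,0,0]]';python3 - <<'E'
from h import *
st(); plan((600,60,260),-7.7);plan((600,60,260),30);plan((575,-245,260),61.7,0)
E
```

```text
t: 5.3
position: [558.5, 263.3, 243.8]
eef_rot: [-3.133, 0.209, -0.005]
contact_force: [1.2, 0.5, -3.0]
width: 18.4
t: 5.8
position: [558.5, 263.4, 250.8]
eef_rot: [-3.134, 0.209, -0.003]
contact_force: [1.0, 0.4, -2.7]
width: 19.2
t 5.8 pos [558.55 263.4  250.84] yaw/tilt/roll -7.64 0.09 0.06 F [ 1.    0.37 -2.72] T [ 0.02 -0.02 -0.01] w 19.2
q [-0.22  0.41 -0.39  1.66  0.17  1.1  -2.36]
delta [ 68.1 196.1  -9.3] turn [-0.1 -0.1  0.1] dist 207.8
delta [ 68.1 196.1  -9.3] turn [ -0.   -0.1 -37.6] dist 207.8
delta [ 83.9 501.7  -9.6] turn [  0.   -0.1 -69.3] dist 508.7
```

```bash
python3 -m inch '[[14,40,-10,0,0,-7],[28,80,-10,0,0,-14],[41,120,-10,0,0,-21],[55,160,-10,0,0,-28],[68,196,-10,0,0,-35]]'; python3 -m inch '[[0,0,0,0,0,0],[0,0,0,0,0,0],[0,0,0,0,0,0],[0,0,0,0,0,0],[0,0,0,0,0,0]]';python3 - <<'E'
from h import *
st(); plan((575,-245,260),61.7)
E
```

```text
t: 6.3
position: [600.5, 58.2, 261.7]
eef_rot: [-3.05, -0.749, -0.006]
contact_force: [0.6, 0.0, -2.5]
width: 18.8
t: 6.8
position: [600.4, 62.1, 262.9]
eef_rot: [-3.05, -0.746, -0.01]
contact_force: [0.9, -0.5, -3.6]
width: 18.5
t 6.8 pos [600.38  62.13 262.9 ] yaw/tilt/roll 27.48 0.36 0.01 F [ 0.92 -0.48 -3.6 ] T [0.06 0.02 0.02] w 18.5
q [ 0.17  0.38 -0.46  1.68  0.18  1.11 -1.42]
delta [-164.3  260.8    1.8] turn [  0.1  -0.4 -34.2] dist 308.2
```

```bash
python3 -m inch '[[-24,38,0,0,0,-6],[-48,76,0,0,0,-12],[-72,114,0,0,0,-18],[-96,152,0,0,0,-24],[-120,190,0,0,0,-30]]'; python3 -m inch '[[0,0,0,0,0,0],[0,0,0,0,0,0],[0,0,0,0,0,0],[0,0,0,0,0,0],[0,0,0,0,0,0]]';python3 - <<'E'
from h import *
st(); plan((575,-245,220),61.7,25)
E
```

```text
t: 7.3
position: [581.2, -164.1, 262.5]
eef_rot: [2.751, 1.515, 0.01]
contact_force: [0.5, 0.4, -2.4]
width: 18.6
t: 7.8
position: [581.7, -161.4, 262.5]
eef_rot: [2.754, 1.511, 0.01]
contact_force: [-0.3, -0.3, -2.7]
width: 18.5
t 7.8 pos [ 581.74 -161.43  262.45] yaw/tilt/roll 57.52 0.33 -0.2 F [-0.33 -0.32 -2.66] T [ 0.02  0.01 -0.07] w 18.5
q [ 0.57  0.39 -0.49  1.68  0.19  1.12 -0.54]
delta [-74.4  39.   42.2] turn [ 1.1 24.7 -4.1] dist 94.0
```

```bash
python3 -m inch '[[-18,10,8,0.2,5,-0.8],[-37,20,16,0.4,10,-1.6],[-56,30,24,0.7,15,-2.5],[-74,39,32,0.9,20,-3.3],[-74,39,42,1.1,24.7,-4.1]]'; python3 -m inch '[[0,0,0,0,0,0],[0,0,0,0,0,0],[0,0,0,0,0,0],[0,0,0,0,0,0],[0,0,0,0,0,0]]';python3 - <<'E'
from h import *
st(); plan((574.9,-245.5,170),61.7,25)
for n,a in(('top',(slice(130,250),slice(280,430))),('side',(slice(80,200),slice(200,350)))):
    grab(n)
    cv2.imwrite('pics/z_%s4.png'%n,cv2.resize(load(n)['img'][a],None,fx=5,fy=5,interpolation=cv2.INTER_CUBIC))
E
```

```text
t: 8.3
position: [574.2, -251.1, 219.7]
eef_rot: [-2.469, -1.464, -0.55]
contact_force: [-0.9, -0.5, -3.4]
width: 18.8
t: 8.8
position: [575.4, -245.0, 221.0]
eef_rot: [-2.463, -1.472, -0.547]
contact_force: [0.4, -0.2, -3.2]
width: 18.8
t 8.8 pos [ 575.35 -244.97  221.01] yaw/tilt/roll 61.77 24.97 -0.12 F [ 0.4  -0.16 -3.19] T [-0.66  0.3   0.02] w 18.8
q [ 0.97  0.52 -0.63  1.69 -0.17  0.99  0.02]
delta [-22.1  -0.2  46. ] turn [0.1 0.  0.1] dist 51.0
```

View pics/z_top4.png

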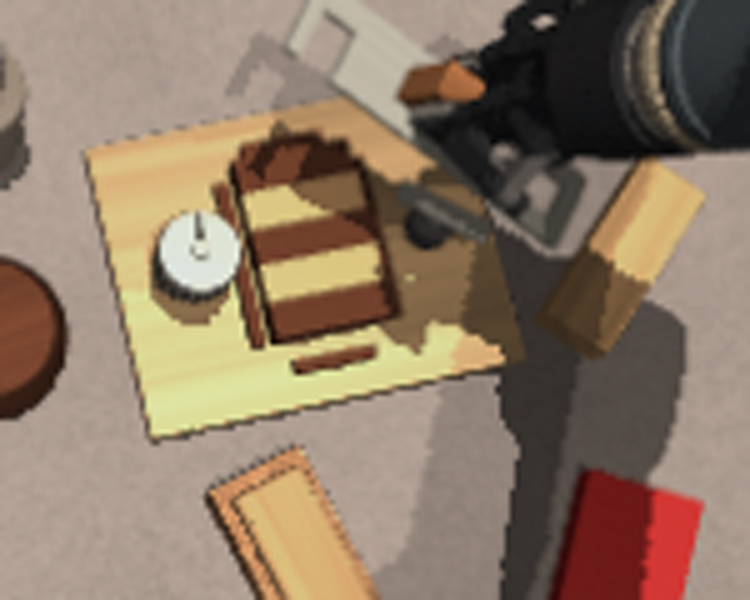

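View pics/z_side4.png

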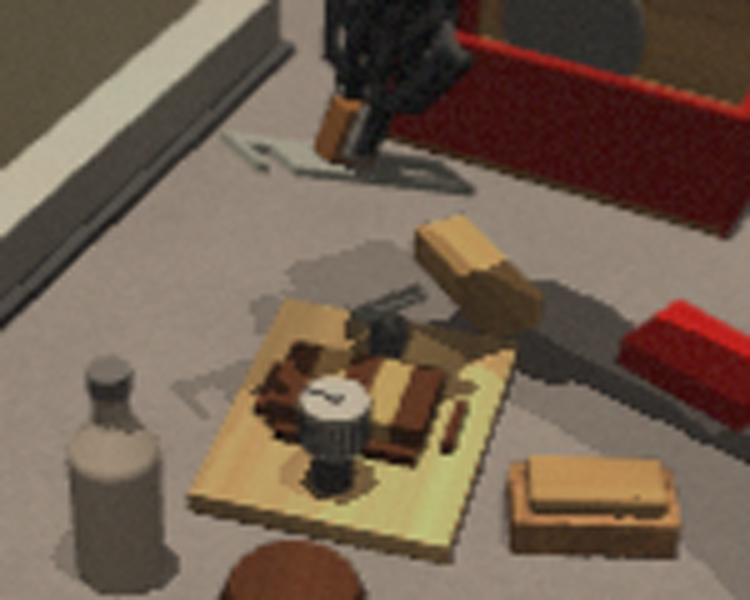

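The tilted bar is in view above the jig. In the top crop the eye is near (530,210) and the T-head near (440,210). I'll lower it part-way and overlay the model to check registration.

```bash
python3 -m inch '[[-8,0,16,0,0,0],[-16,0,32,0,0,0],[-24,0,50,0,0,0],[-30,0,63,0,0,0],[-30,0,64,0,0,0]]'; python3 -m inch '[[0,0,0,0,0,0],[0,0,0,0,0,0],[0,0,0,0,0,0],[0,0,0,0,0,0],[0,0,0,0,0,0]]';cat >> h.py <<'E'
def rectpts(x0,x1,y0,y1,z): return np.array([[x0,y0,z],[x1,y0,z],[x1,y1,z],[x0,y1,z]],float)
def overlay(n,crop,k,fn,S=(557,-278.7),jy=101.7,h=33.6,dx=0,bar=True):
    s=manip.get_state(); d=grab(n); im=cv2.resize(d['img'][crop],None,fx=k,fy=k,interpolation=cv2.INTER_CUBIC)
    def draw(X,c):
        p=proj(d,X); p=((p-[crop[1].start,crop[0].start]+.5)*k-.5)
        cv2.polylines(im,[np.round(p*8).astype(np.int32)],True,c,1,cv2.LINE_AA,3)
    if bar:
        B=R.from_rotvec(s['eef_rot'])*R.from_euler('x',180,degrees=True).inv(); p=np.array(s['position'])
        f=lambda P: B.apply(P-[dx,0,h])+p
        draw(f(rectpts(-109,86,-22,22,6)),(0,255,0)); draw(f(rectpts(-97,-47,-10,10,6)),(0,255,0)); draw(f(rectpts(55,77,-7,22,6)),(0,255,0)); draw(f(rectpts(-20,20,-10,10,44)),(255,255,0))
    A=R.from_euler('z',jy-40,degrees=True); g=lambda P:A.apply(P)+[S[0],S[1],42]
    draw(g(rectpts(-29,29,-7,7,20)),(0,0,255))
    cv2.imwrite('pics/'+fn,im)
E
python3 - <<'E'
from h import *
st(); 
overlay('top',(slice(120,240),slice(300,430)),5,'o5t.png')
overlay('side',(slice(90,180),slice(220,350)),6,'o5s.png')
E
```

```text
t: 9.4
position: [573.3, -246.2, 147.3]
eef_rot: [-2.462, -1.466, -0.543]
contact_force: [-0.8, -0.1, -2.6]
width: 18.9
t: 9.9
position: [574.7, -246.7, 149.8]
eef_rot: [-2.464, -1.468, -0.547]
contact_force: [0.4, 0.1, -3.1]
width: 18.5
t 9.9 pos [ 574.68 -246.7   149.76] yaw/tilt/roll 61.59 25.0 -0.07 F [ 0.43  0.1  -3.13] T [-0.61  0.36 -0.07] w 18.5
q [ 0.96  0.6  -0.61  1.75 -0.14  0.86  0.04]
```

View pics/o5t.png

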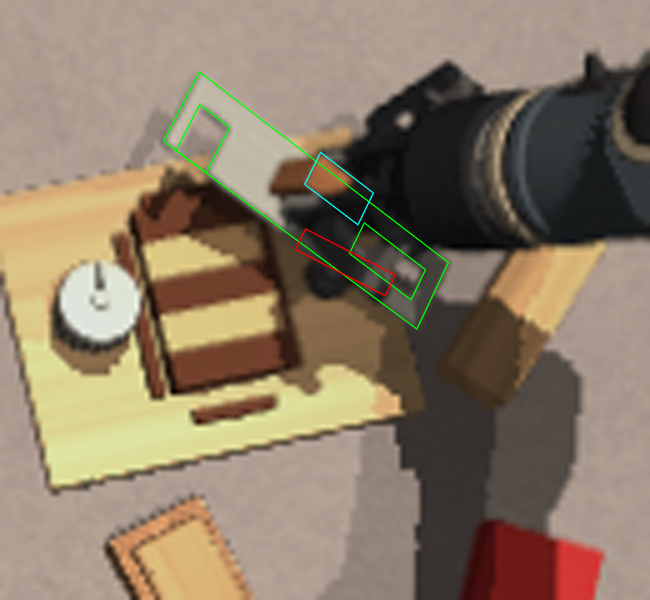

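View pics/o5s.png

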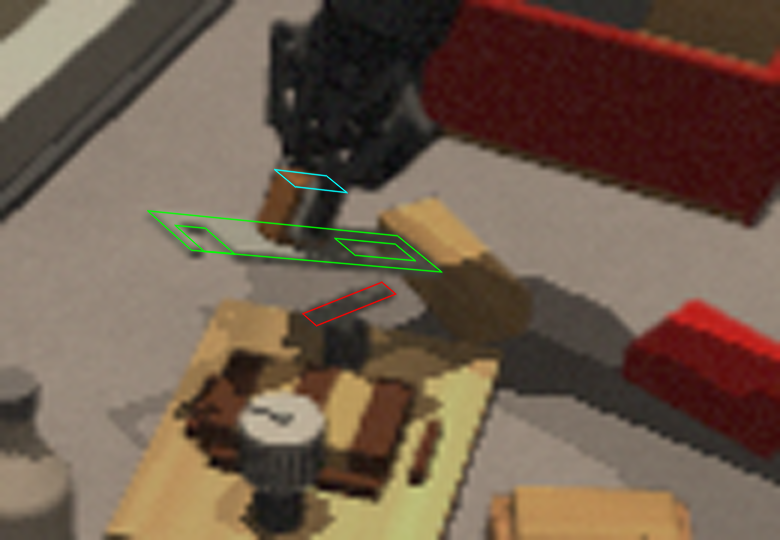

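Both overlays match: green on the bar and red on the T-head, within about 2 mm. I'll descend to eye level gradually and watch the force.

```bash
python3 -m inch '[[-3,0,6,0,0,0],[-6,0,12,0,0,0],[-8,0,18,0,0,0],[-8,0,18,0,0,0],[-8,0,18,0,0,0]]'; python3 -m inch '[[-1.5,0,3,0,0,0],[-3,0,6,0,0,0],[-4,0,8.6,0,0,0],[-4,0,8.6,0,0,0],[-4,0,8.6,0,0,0]]'
python3 - <<'E'
from h import *
st(); 
overlay('top',(slice(140,220),slice(330,430)),7,'o6t.png')
overlay('side',(slice(100,170),slice(230,330)),7,'o6s.png')
E
```

```text
t: 10.5
position: [574.6, -246.1, 129.2]
eef_rot: [-2.463, -1.467, -0.546]
contact_force: [-0.0, -0.7, -2.2]
width: 18.8
t: 11.0
position: [574.7, -246.2, 120.1]
eef_rot: [-2.464, -1.468, -0.547]
contact_force: [0.3, 0.1, -2.3]
width: 18.8
t 11.0 pos [ 574.7  -246.23  120.09] yaw/tilt/roll 61.57 25.01 -0.01 F [ 0.27  0.1  -2.3 ] T [-0.57  0.31  0.  ] w 18.8
q [ 0.95  0.64 -0.6   1.77 -0.13  0.81  0.05]
```

View pics/o6t.png

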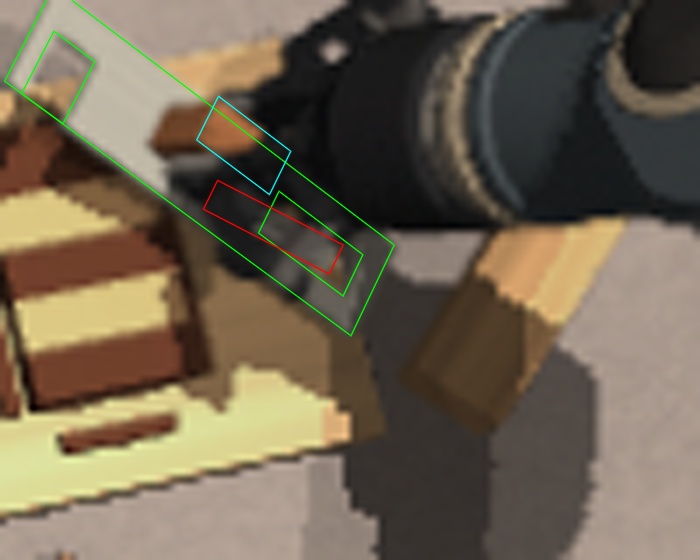

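View pics/o6s.png

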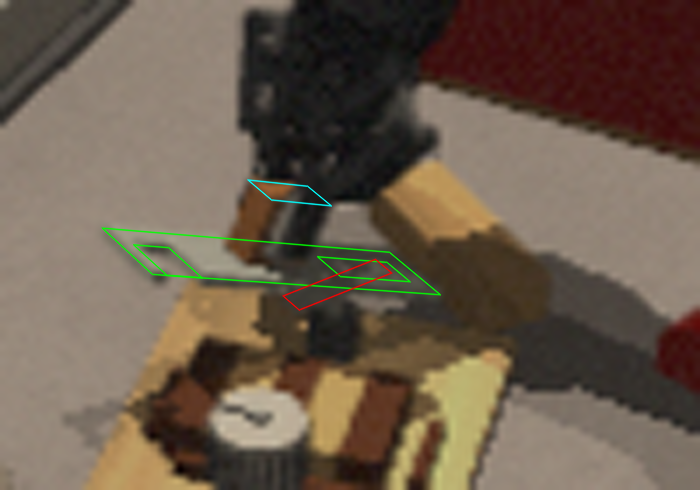

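No contact so far. Next is the slide along +u under the head, in two parts with a force check between them.

```bash
python3 -m inch '[[3,0,1.4,0,0,0],[7,0,3.3,0,0,0],[11,0,5.1,0,0,0],[14.5,0,6.8,0,0,0],[14.5,0,6.8,0,0,0]]'; python3 -m inch '[[3,0,1.4,0,0,0],[6,0,2.8,0,0,0],[9,0,4.2,0,0,0],[10,0,4.7,0,0,0],[10,0,4.7,0,0,0]]'
python3 - <<'E'
from h import *
st(); 
d=grab('top');im=d['img'][150:210,340:420].astype(float)
cv2.imwrite('pics/o7t.png',cv2.resize(np.clip(im*2,0,255).astype(np.uint8),None,fx=9,fy=9,interpolation=cv2.INTER_CUBIC))
d=grab('side');im=d['img'][110:160,240:320].astype(float)
cv2.imwrite('pics/o7s.png',cv2.resize(np.clip(im*1.8,0,255).astype(np.uint8),None,fx=9,fy=9,interpolation=cv2.INTER_CUBIC))
E
```

```text
t: 11.6
position: [582.7, -230.9, 120.3]
eef_rot: [-2.462, -1.47, -0.547]
contact_force: [-0.3, 0.6, -2.4]
width: 18.5
t: 12.1
position: [587.7, -222.1, 120.1]
eef_rot: [-2.464, -1.468, -0.547]
contact_force: [-0.3, -0.5, -3.2]
width: 18.5
t 12.1 pos [ 587.71 -222.14  120.12] yaw/tilt/roll 61.6 25.02 -0.02 F [-0.34 -0.49 -3.17] T [-0.61  0.3  -0.05] w 18.5
q [ 0.91  0.64 -0.6   1.77 -0.13  0.79  0.01]
```

View pics/o7t.png

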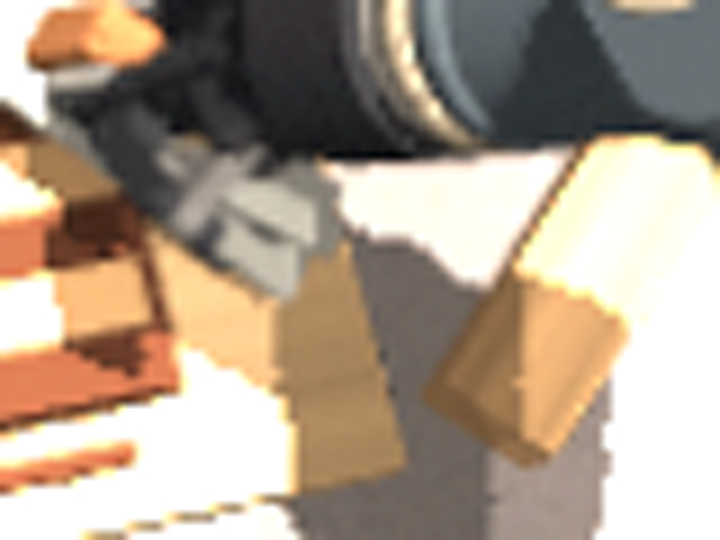

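View pics/o7s.png

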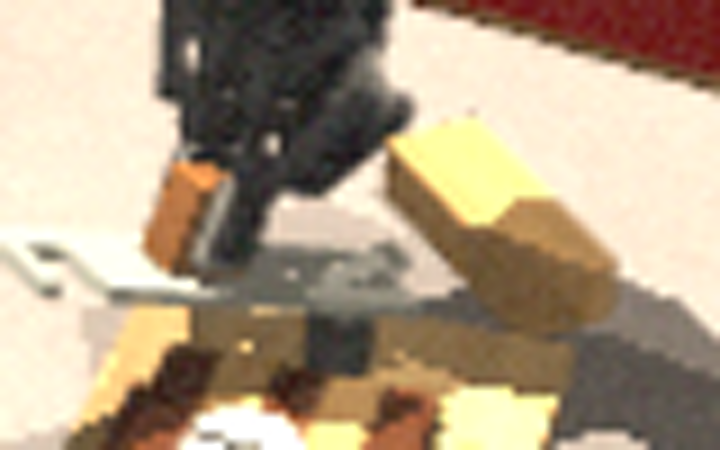

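The head now stands up through the eye (top crop around (270,220), side crop around (360,270)), and there is no contact force. I'll continue until the tip end meets the stem.

```bash
python3 -m inch '[[0.9,0,0.4,0,0,0],[1.8,0,0.8,0,0,0],[2.7,0,1.3,0,0,0],[2.7,0,1.3,0,0,0],[2.7,0,1.3,0,0,0]]'
python3 - <<'E'
from h import *
st()
E
```

```text
t: 12.7
position: [589.0, -219.8, 120.0]
eef_rot: [-2.464, -1.468, -0.547]
contact_force: [-0.3, -1.5, -1.9]
width: 18.4
t 12.7 pos [ 589.03 -219.81  120.05] yaw/tilt/roll 61.58 25.01 -0.02 F [-0.27 -1.49 -1.92] T [-0.63  0.36 -0.02] w 18.4
q [ 0.91  0.64 -0.6   1.77 -0.13  0.78  0.01]
```

Run:
```python
from h import *
plan((595.1,-207.9,100),61.7,12); plan((598.7,-201.3,78.1),61.7,0,cur=((595.1,-207.9,100),61.7,12))
```

```text
delta [ 3.6 -0.3 23.8] turn [  0.1 -13.   -0.1] dist 24.1
delta [ 2.8  0.  23. ] turn [  0. -12.   0.] dist 23.2
```

```bash
python3 -m inch '[[0.9,-0.1,6,0,-3.2,0],[1.8,-0.2,12,0,-6.5,0],[2.7,-0.2,18,0,-9.8,0],[3.6,-0.3,23.8,0.1,-13,0],[3.6,-0.3,23.8,0.1,-13,0]]'
python3 - <<'E'
from h import *
st(); plan((598.7,-201.3,78.1),61.7,0)
E
```

```text
t: 13.2
position: [596.2, -204.5, 100.3]
eef_rot: [-2.59, -1.552, -0.273]
contact_force: [1.0, 0.4, -2.3]
width: 18.6
t 13.2 pos [ 596.16 -204.51  100.28] yaw/tilt/roll 61.86 12.08 0.08 F [ 1.03  0.4  -2.31] T [-0.27  0.11  0.03] w 18.6
q [ 0.67  0.6  -0.43  1.78  0.05  0.77 -0.21]
delta [-0.7  0.8 22.5] turn [ -0.1 -12.1   0.2] dist 22.6
```

```bash
python3 -m inch '[[0,0,0,0,0,0],[0,0,0,0,0,0],[0,0,0,0,0,0],[0,0,0,0,0,0],[0,0,0,0,0,0]]'
python3 - <<'E'
from h import *
st(); plan((598.7,-201.3,78.1),61.7,0)
E
```

```text
t: 13.7
position: [594.9, -208.6, 100.0]
eef_rot: [-2.596, -1.545, -0.272]
contact_force: [-0.2, -0.2, -2.4]
width: 18.7
t 13.7 pos [ 594.85 -208.64   99.95] yaw/tilt/roll 61.52 12.02 0.08 F [-0.21 -0.21 -2.44] T [-0.26  0.12  0.01] w 18.7
q [ 0.68  0.6  -0.43  1.78  0.05  0.77 -0.21]
delta [ 3.6 -0.1 23.1] turn [ -0.1 -12.   -0.2] dist 23.4
```

Settled with no contact. Finishing the levelling.

```bash
python3 -m inch '[[0.8,0,6,0,-3,0],[1.6,0,12,0,-6,0],[2.4,0,18,0,-9,-0.1],[3.4,0,23,-0.1,-12,-0.2],[3.4,0,23,-0.1,-12,-0.2]]'; python3 -m inch '[[0,0,0,0,0,0],[0,0,0,0,0,0],[0,0,0,0,0,0],[0,0,0,0,0,0],[0,0,0,0,0,0]]'
python3 - <<'E'
from h import *
st()
overlay('top',(slice(130,220),slice(310,430)),6,'o8t.png')
overlay('side',(slice(110,200),slice(220,340)),6,'o8s.png')
E
```

```text
t: 14.2
position: [599.7, -197.8, 77.8]
eef_rot: [-2.692, -1.618, -0.002]
contact_force: [-0.2, 1.2, -2.9]
width: 18.9
t: 14.7
position: [598.8, -201.4, 78.3]
eef_rot: [2.696, 1.611, 0.001]
contact_force: [-0.3, 0.3, -2.9]
width: 18.5
t 14.7 pos [ 598.76 -201.41   78.28] yaw/tilt/roll 61.73 0.02 -0.05 F [-0.35  0.3  -2.89] T [ 0.05 -0.01 -0.05] w 18.5
q [ 0.46  0.61 -0.28  1.78  0.23  0.79 -0.43]
```

View pics/o8t.png

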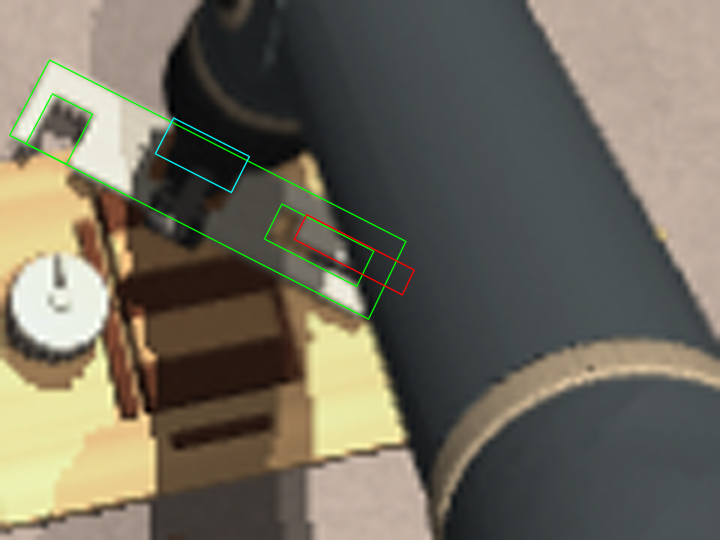

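View pics/o8s.png

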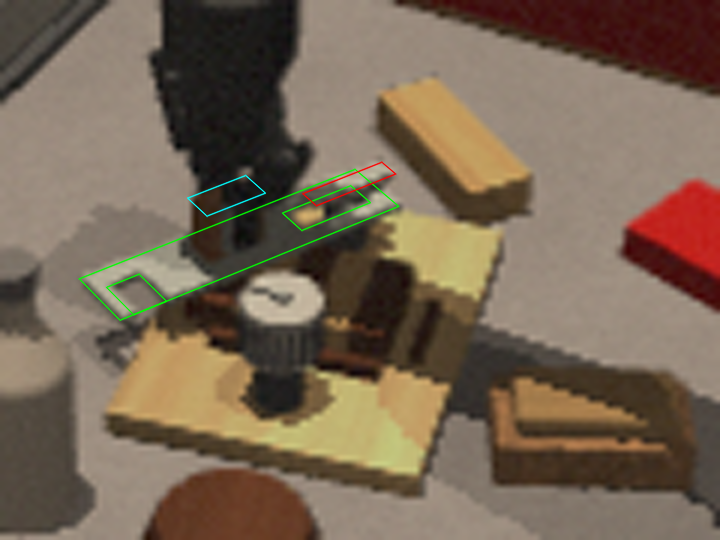

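The bar is level, with the head over it and the eye around the stem. The overlay fits in both views (top crop eye at (320,245)). Next I'll centre and lower it slightly, then swing.

Run:
```python
from h import *
S=np.array([557,-278.7]); r=84
def P(a,r=84,z=76.8): a=np.radians(a); return np.array([S[0]+r*np.cos(a),S[1]+r*np.sin(a),z])
plan(P(61.7),61.7)
def rows(a0,a1,n):
    R0=toolR(a0)
    for k in range(1,n+1):
        a=a0+(a1-a0)*k/n; d=R0.inv().apply(P(a)-P(a0)); print(np.round(d,1),round((R0.inv()*toolR(a)).as_rotvec(degrees=True)[2],1),end=' ')
    print()
rows(61.7,77.7,4);
```

```text
delta [-4.2 -0.1  1.5] turn [ 0.  -0.   0.1] dist 4.4
[-0.2 -5.9 -0. ] -4.0 [ -0.8 -11.7  -0. ] -8.0 [ -1.8 -17.5  -0. ] -12.0 [ -3.3 -23.2  -0. ] -16.0
```

```bash
python3 -m inch '[[-2,0,0.8,0,0,0],[-4,0,1.5,0,0,0],[-4.2,0,1.5,0,0,0],[-4.2,0,1.5,0,0,0],[-4.2,0,1.5,0,0,0]]'; python3 -m inch '[[-0.2,-5.9,0,0,0,-4],[-0.8,-11.7,0,0,0,-8],[-1.8,-17.5,0,0,0,-12],[-3.3,-23.2,0,0,0,-16],[-3.3,-23.2,0,0,0,-16]]'
python3 - <<'E'
from h import *
st()
overlay('top',(slice(130,220),slice(310,430)),6,'o9t.png')
overlay('side',(slice(110,200),slice(220,340)),6,'o9s.png')
E
```

```text
t: 15.3
position: [597.0, -204.5, 76.7]
eef_rot: [2.695, 1.613, 0.001]
contact_force: [0.7, 0.4, -2.2]
width: 18.6
t: 15.8
position: [574.2, -196.3, 76.6]
eef_rot: [-2.445, -1.972, 0.0]
contact_force: [0.2, 0.2, -2.3]
width: 18.7
t 15.8 pos [ 574.21 -196.31   76.61] yaw/tilt/roll 77.78 0.01 0.01 F [ 0.17  0.17 -2.31] T [ 0.08  0.05 -0.  ] w 18.7
q [ 0.52  0.59 -0.36  1.83  0.28  0.77 -0.2 ]
```

View pics/o9s.png

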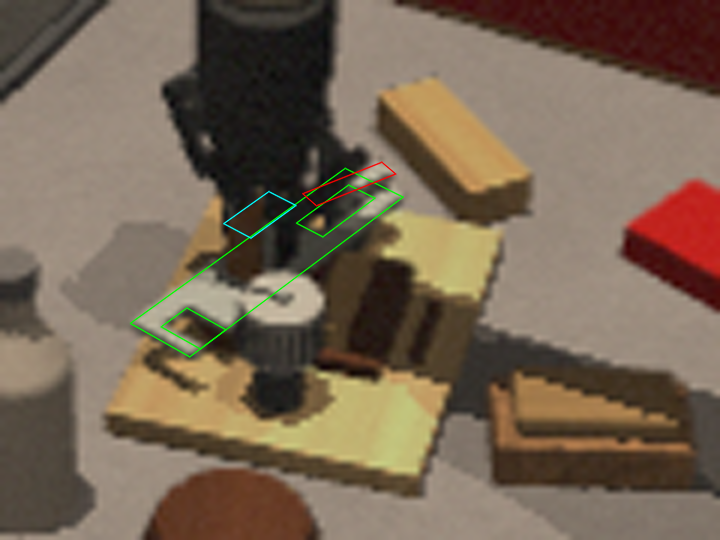

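View pics/o9t.png

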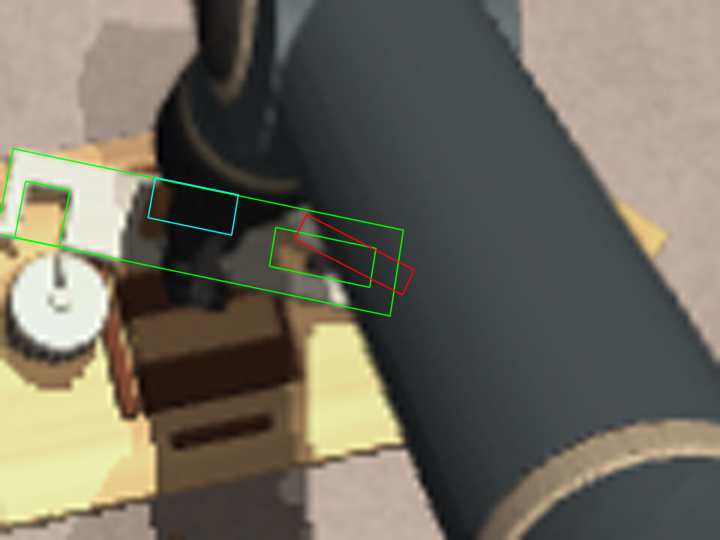

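```bash
python3 -m inch '[[-0.1,-4.4,0,0,0,-3],[-0.5,-8.8,0,0,0,-6],[-1,-13.1,0,0,0,-9],[-1.8,-17.5,0,0,0,-12],[-1.8,-17.5,0,0,0,-12]]'
python3 - <<'E'
from h import *
st()
S=np.array([557,-278.7])
def P(a,r=84,z=76.8): a=np.radians(a); return np.array([S[0]+r*np.cos(a),S[1]+r*np.sin(a),z])
plan(P(93.7),93.7); plan(P(97.7),97.7);plan(P(101.7),101.7)
overlay('side',(slice(110,200),slice(220,340)),6,'o10s.png')
overlay('top',(slice(130,220),slice(290,410)),6,'o10t.png')
E
```

```text
t: 16.4
position: [557.3, -194.7, 76.6]
eef_rot: [2.227, 2.215, 0.0]
contact_force: [0.8, 0.3, -2.5]
width: 18.9
t 16.4 pos [ 557.3  -194.73   76.62] yaw/tilt/roll 89.71 -0.01 -0.03 F [ 0.75  0.31 -2.49] T [0.02 0.   0.03] w 18.9
q [ 0.57  0.58 -0.41  1.87  0.32  0.76 -0.02]
delta [-0.2 -5.7 -0.2] turn [ 0.  0. -4.] dist 5.7
delta [ -0.8 -11.6  -0.2] turn [ 0.  0. -8.] dist 11.6
delta [ -1.8 -17.3  -0.2] turn [  0.   0. -12.] dist 17.4
```

View pics/o10s.png

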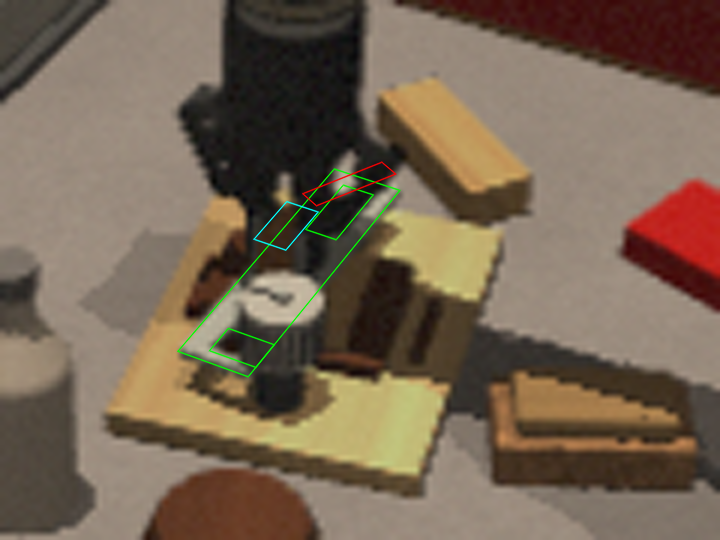

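View pics/o10t.png

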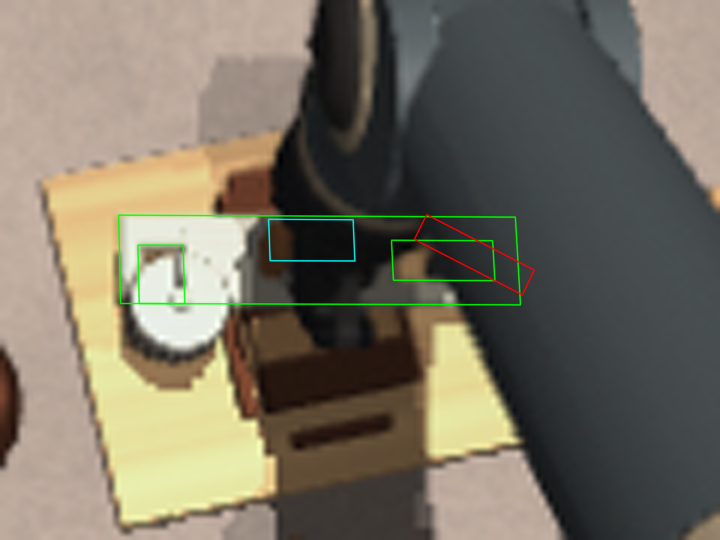

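The knob is over the bar's end, the notch is lined up (top crop (160,270)), and there's no contact. Continuing.

```bash
python3 -m inch '[[-0.1,-2.9,0,0,0,-2],[-0.2,-5.7,0,0,0,-4],[-0.5,-8.6,0,0,0,-6],[-0.8,-11.6,0,0,0,-8],[-0.8,-11.6,0,0,0,-8]]'; python3 -m inch '[[0,-1.4,0,0,0,-1],[-0.1,-2.9,0,0,0,-2],[-0.2,-4.3,0,0,0,-3],[-0.3,-5.7,0,0,0,-4],[-0.3,-5.7,0,0,0,-4]]';python3 - <<'E'
from h import *
st()
overlay('side',(slice(110,200),slice(220,340)),6,'o11s.png')
overlay('top',(slice(130,220),slice(290,410)),6,'o11t.png')
E
```

```text
t: 17.0
position: [545.3, -195.5, 76.6]
eef_rot: [2.065, 2.367, -0.0]
contact_force: [0.2, -0.2, -3.7]
width: 18.6
t: 17.5
position: [540.0, -196.5, 76.6]
eef_rot: [1.981, 2.438, 0.0]
contact_force: [0.7, 0.2, -1.7]
width: 18.9
t 17.5 pos [ 539.99 -196.45   76.6 ] yaw/tilt/roll 101.8 -0.02 -0.03 F [ 0.65  0.19 -1.71] T [-0.03  0.04  0.04] w 18.9
q [ 0.63  0.57 -0.47  1.91  0.36  0.75  0.16]
```

View pics/o11s.png

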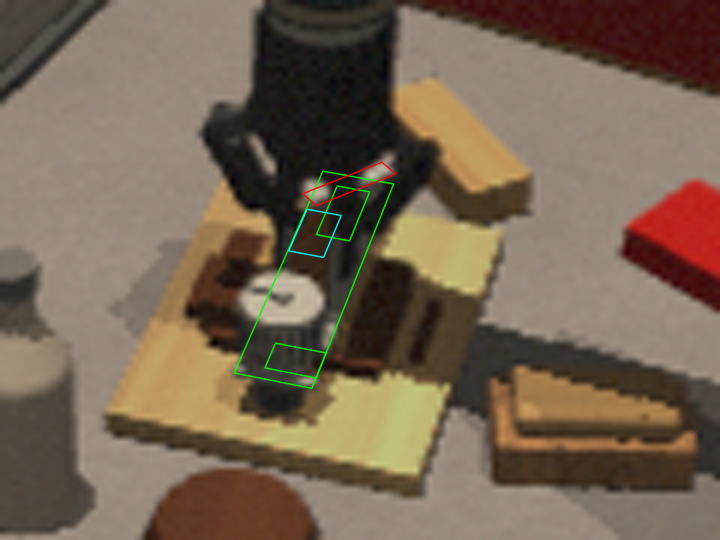

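View pics/o11t.png

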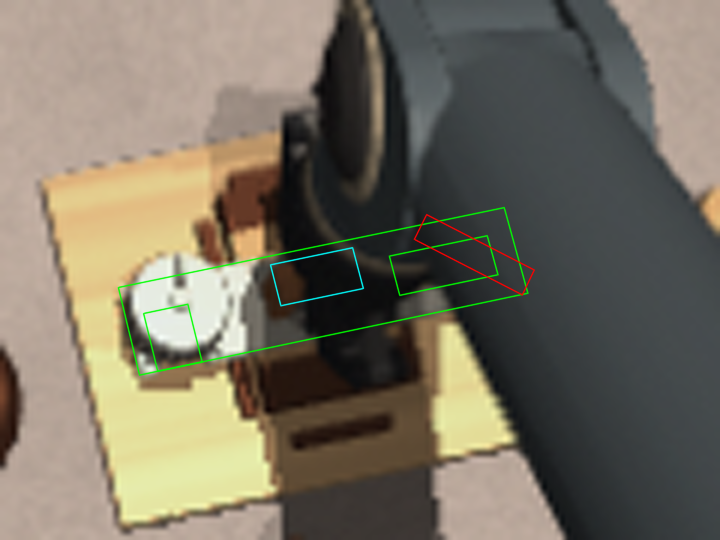

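No force yet. I'll probe for the notch bottom in half-degree steps to confirm it's home.

```bash
python3 -m inch '[[0,-0.4,0,0,0,-0.25],[0,-0.7,0,0,0,-0.5],[0,-0.7,0,0,0,-0.5],[0,-0.7,0,0,0,-0.5],[0,-0.7,0,0,0,-0.5]]'; python3 -c "from h import *;st()"; python3 -m inch '[[0,-0.4,0,0,0,-0.25],[0,-0.7,0,0,0,-0.5],[0,-0.7,0,0,0,-0.5],[0,-0.7,0,0,0,-0.5],[0,-0.7,0,0,0,-0.5]]'; python3 -c "from h import *;st()"
```

```text
t: 18.1
position: [540.0, -196.4, 76.8]
eef_rot: [1.97, 2.445, 0.001]
contact_force: [1.8, -0.7, -3.3]
width: 18.6
t 18.1 pos [ 539.96 -196.42   76.75] yaw/tilt/roll 102.28 -0.03 -0.09 F [ 1.79 -0.69 -3.26] T [ 0.06 -0.39 -0.13] w 18.6
q [ 0.63  0.57 -0.47  1.91  0.36  0.75  0.17]
t: 18.6
position: [540.1, -196.4, 76.9]
eef_rot: [1.959, 2.453, 0.004]
contact_force: [5.5, 1.7, -5.9]
width: 18.9
t 18.6 pos [ 540.14 -196.37   76.95] yaw/tilt/roll 102.77 -0.03 -0.2 F [ 5.49  1.7  -5.89] T [ 0.16 -1.23 -0.4 ] w 18.9
q [ 0.63  0.57 -0.47  1.91  0.37  0.75  0.18]
```

Contact is at the notch: 5.5 N, with a yaw moment matching the 66 mm lever, so it's home. I'll back off slightly and lower it onto the bosses.

```bash
python3 -m inch '[[0,0.7,0,0,0,0.5],[0,1.2,0.5,0,0,0.8],[0,1.2,1,0,0,0.8],[0,1.2,1,0,0,0.8],[0,1.2,1,0,0,0.8]]'; python3 -c "from h import *;st()"
```

```text
t: 19.1
position: [539.7, -196.5, 75.8]
eef_rot: [1.977, 2.441, -0.001]
contact_force: [0.5, -0.0, -0.7]
width: 18.8
t 19.1 pos [ 539.7  -196.52   75.76] yaw/tilt/roll 101.99 -0.03 0.01 F [ 0.52 -0.03 -0.65] T [ 0.25 -0.12 -0.07] w 18.8
q [ 0.63  0.57 -0.47  1.91  0.36  0.75  0.16]
```

```bash
python3 -m inch '[[0,0,0.4,0,0,0],[0,0,0.4,0,0,0],[0,0,0.4,0,0,0],[0,0,0.4,0,0,0],[0,0,0.4,0,0,0]]'; python3 -m inch '[[0,0,0,0,0,0],[0,0,0,0,0,0],[0,0,0,0,0,0],[0,0,0,0,0,0],[0,0,0,0,0,0]]' -0.3; python3 -c "from h import *;st()"
```

```text
t: 19.6
position: [539.8, -196.6, 75.6]
eef_rot: [1.977, 2.441, -0.001]
contact_force: [-1.3, -1.4, 5.7]
width: 18.6
t: 20.1
position: [540.0, -196.4, 75.1]
eef_rot: [1.977, 2.441, 0.0]
contact_force: [-0.3, 0.3, -0.3]
width: 55.4
t 20.1 pos [ 540.01 -196.36   75.11] yaw/tilt/roll 101.99 -0.01 -0.03 F [-0.25  0.25 -0.31] T [0.02 0.03 0.01] w 55.4
q [ 0.63  0.57 -0.47  1.91  0.36  0.75  0.16]
```

Released. I'll raise, then check the bar from both cameras on the way to the knob.

```bash
python3 -m inch '[[0,0,-10,0,0,0],[0,0,-40,0,0,0],[0,0,-80,0,0,0],[0,0,-110,0,0,0],[0,0,-110,0,0,0]]'; python3 -c "
from h import *
st();plan((526.8,-131.8,185),142);plan((526.8,-131.8,185),225)"; python3 -m inch '[[13,0,0,0,0,-8],[26,0,0,0,0,-16],[39,0,0,0,0,-24],[52,0,0,0,0,-32],[66,0,0,0,0,-40]]'
python3 - <<'E'
from h import *
st();plan((526.8,-131.8,185),235)
overlay('side',(slice(110,200),slice(220,340)),6,'o12s.png',bar=False)
overlay('top',(slice(130,220),slice(290,410)),6,'o12t.png',bar=False)
E
```

```text
t: 20.6
position: [543.0, -196.7, 190.7]
eef_rot: [1.971, 2.433, 0.006]
contact_force: [-0.7, 0.1, -0.0]
width: 55.6
t 20.6 pos [ 542.97 -196.73  190.72] yaw/tilt/roll 101.98 -0.32 -0.53 F [-0.75  0.06 -0.01] T [ 0.05 -0.   -0.01] w 55.6
q [ 0.69  0.42 -0.54  1.82  0.26  0.96  0.25]
delta [66.9 -2.4  5.3] turn [  0.4   0.5 -40. ] dist 67.2
delta [66.9 -2.4  5.3] turn [  -0.     0.8 -123. ] dist 67.2
t: 21.1
position: [525.7, -131.4, 185.0]
eef_rot: [1.015, 2.973, -0.0]
contact_force: [0.1, 1.1, 0.8]
width: 55.6
t 21.1 pos [ 525.74 -131.42  185.01] yaw/tilt/roll 142.3 -0.02 0.01 F [0.09 1.13 0.84] T [-0.06 -0.    0.05] w 55.6
q [ 0.73  0.42 -0.72  1.89  0.34  0.95  0.77]
delta [-1.1  0.3  0. ] turn [ -0.    0.  -92.7] dist 1.1
```

View pics/o12s.png

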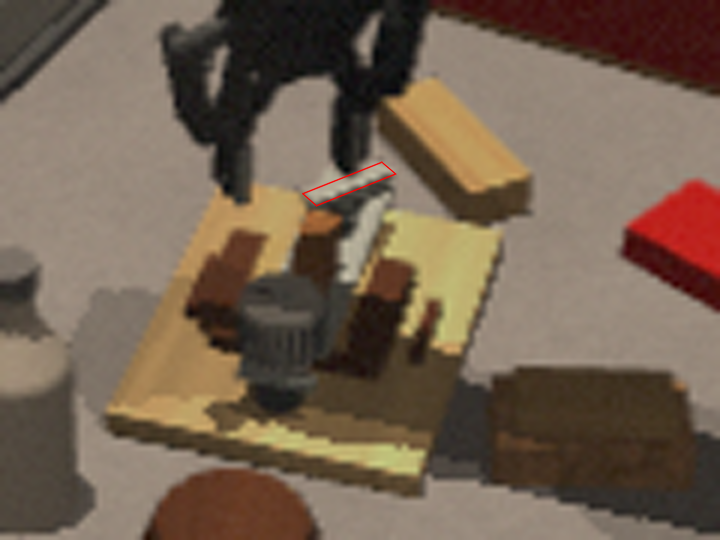

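View pics/o12t.png

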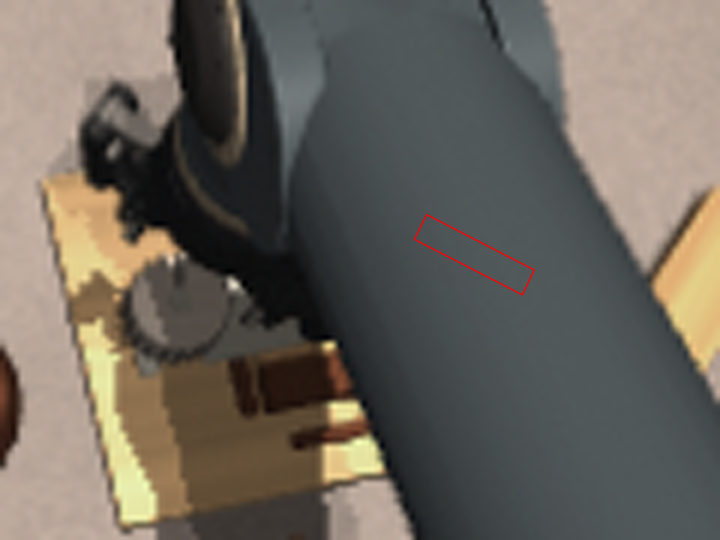

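The bar lies under the T-head (side crop (350,230)), with its notch end beneath the knob and the blank in its nest. I'll turn the wrist to the starting angle for the knob.

```bash
python3 -m inch '[[0,0,0,0,0,-8],[0,0,0,0,0,-16],[0,0,0,0,0,-24],[0,0,0,0,0,-32],[0,0,0,0,0,-40]]' -0.7; python3 -m inch '[[0,0,0,0,0,-8],[0,0,0,0,0,-16],[0,0,0,0,0,-24],[0,0,0,0,0,-32],[0,0,0,0,0,-40]]'; python3 -m inch '[[0,0,0,0,0,-8],[0,0,0,0,0,-12.5],[0,0,0,0,0,-12.5],[0,0,0,0,0,-12.5],[0,0,0,0,0,-12.5]]'
python3 - <<'E'
from h import *
st();plan((527,-131.5,82),235)
E
```

```text
t: 21.7
position: [526.2, -132.9, 185.0]
eef_rot: [-0.056, 3.141, -0.001]
contact_force: [-0.6, 0.0, -0.9]
width: 72.4
t: 22.2
position: [526.2, -132.9, 184.9]
eef_rot: [1.127, -2.932, 0.001]
contact_force: [0.2, 0.1, 0.2]
width: 72.3
t: 22.7
position: [526.2, -132.1, 185.1]
eef_rot: [-1.435, 2.795, -0.001]
contact_force: [0.3, 0.2, 0.6]
width: 72.9
t 22.7 pos [ 526.22 -132.15  185.14] yaw/tilt/roll -125.65 0.01 0.04 F [0.28 0.17 0.61] T [ 0.02 -0.03  0.03] w 72.9
q [ 0.98  0.57 -1.1   1.88  0.58  1.06  2.16]
delta [ -1.   -0.2 103.1] turn [-0.  -0.  -0.7] dist 103.1
```

```bash
python3 -m inch '[[-0.5,0,25,0,0,0],[-1,0,50,0,0,0],[-1,0,72,0,0,0],[-1,0,88,0,0,0],[-1,0,88,0,0,0]]'; python3 -m inch '[[0,0,7,0,0,0],[0,0,14,0,0,0],[0,0,15,0,0,0],[0,0,15,0,0,0],[0,0,15,0,0,0]]'
python3 - <<'E'
from h import *
st();plan((527,-131.5,82),235)
overlay('side',(slice(110,200),slice(220,340)),6,'o13s.png',bar=False)
overlay('top',(slice(130,220),slice(290,410)),6,'o13t.png',bar=False)
E
```

```text
t: 23.2
position: [525.6, -131.1, 95.4]
eef_rot: [1.436, -2.791, -0.003]
contact_force: [-0.9, -0.1, 0.5]
width: 72.8
t: 23.7
position: [527.2, -131.0, 82.6]
eef_rot: [-1.437, 2.792, -0.002]
contact_force: [0.1, 0.1, -0.1]
width: 72.6
t 23.7 pos [ 527.21 -131.04   82.63] yaw/tilt/roll -125.52 -0.03 0.08 F [ 0.11  0.12 -0.1 ] T [-0.03  0.04 -0.04] w 72.6
q [ 0.88  0.69 -0.97  1.96  0.74  0.89  2.04]
delta [ 0.5 -0.1  0.6] turn [-0.1  0.  -0.5] dist 0.8
```

View pics/o13s.png

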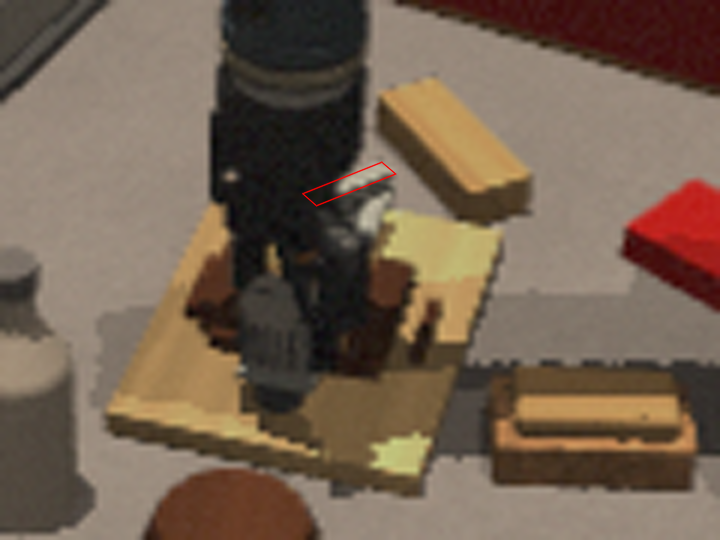

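View pics/o13t.png

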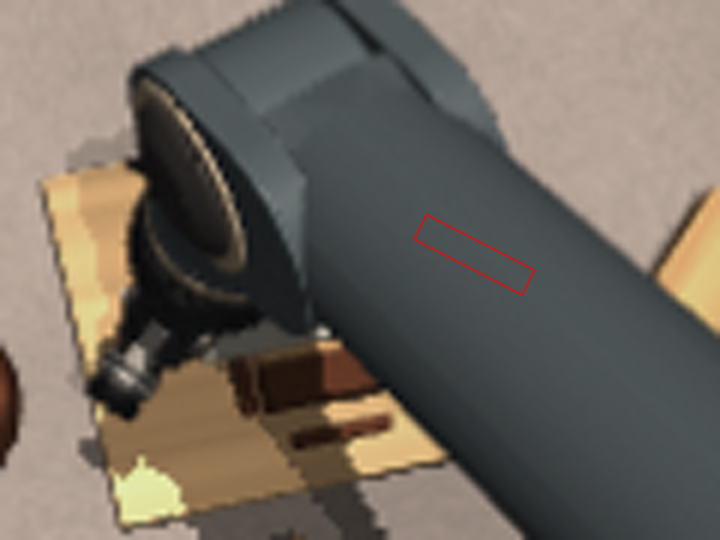

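The fingers straddle the knob (side crop: fingers at about (250,260) and (340,320)). Closing on it.

```bash
python3 -m inch '[[0,0,0,0,0,0],[0,0,0,0,0,0],[0,0,0,0,0,0],[0,0,0,0,0,0],[0,0,0,0,0,0]]' 1 30; python3 -c "from h import *;st()"
```

```text
t: 24.3
position: [527.8, -131.5, 82.8]
eef_rot: [-1.437, 2.792, -0.003]
contact_force: [1.6, -2.5, 4.8]
width: 45.3
t 24.3 pos [ 527.77 -131.54   82.84] yaw/tilt/roll -125.54 -0.03 0.15 F [ 1.63 -2.46  4.85] T [-0.53 -0.31 -0.06] w 45.3
q [ 0.88  0.69 -0.97  1.96  0.74  0.89  2.04]
```

```bash
python3 -m inch '[[0,0,0.27,0,0,8],[0,0,0.53,0,0,16],[0,0,0.8,0,0,24],[0,0,1.07,0,0,32],[0,0,1.33,0,0,40]]' 1 60; python3 -c "from h import *;st()"; python3 -m inch '[[0,0,0.27,0,0,8],[0,0,0.53,0,0,16],[0,0,0.8,0,0,24],[0,0,1.07,0,0,32],[0,0,1.33,0,0,40]]'; python3 -c "from h import *;st()"
```

```text
t: 24.8
position: [527.7, -131.3, 81.7]
eef_rot: [-0.387, 3.115, -0.002]
contact_force: [0.2, -1.9, 5.6]
width: 44.8
t 24.8 pos [ 527.7  -131.34   81.67] yaw/tilt/roll -165.84 -0.12 0.09 F [ 0.16 -1.88  5.62] T [-0.43 -0.07  0.06] w 44.8
q [ 0.77  0.61 -0.81  1.97  0.61  0.82  1.44]
t: 25.3
position: [527.7, -131.0, 80.3]
eef_rot: [0.701, 3.059, -0.0]
contact_force: [0.7, -1.6, 5.9]
width: 44.6
t 25.3 pos [ 527.7  -131.03   80.33] yaw/tilt/roll 154.17 -0.15 -0.03 F [ 0.74 -1.57  5.86] T [-0.33 -0.11  0.09] w 44.6
q [ 0.65  0.56 -0.64  1.97  0.48  0.76  0.85]
```

```bash
python3 -m inch '[[0,0,0.27,0,0,8],[0,0,0.53,0,0,16],[0,0,0.8,0,0,24],[0,0,1.07,0,0,32],[0,0,1.33,0,0,40]]' 1 80; python3 -c "from h import *;st()"; python3 -m inch '[[0,0,0.2,0,0,6],[0,0,0.4,0,0,12],[0,0,0.6,0,0,18],[0,0,0.8,0,0,24],[0,0,1,0,0,30]]'; python3 -c "from h import *;st()"
```

```text
t: 25.8
position: [527.9, -130.8, 79.1]
eef_rot: [1.705, 2.635, 0.002]
contact_force: [1.0, -0.9, 6.5]
width: 44.3
t 25.8 pos [ 527.92 -130.83   79.08] yaw/tilt/roll 114.18 -0.1 -0.16 F [ 1.01 -0.86  6.48] T [-0.17 -0.14  0.11] w 44.3
q [ 0.52  0.52 -0.46  1.98  0.35  0.71  0.27]
t: 26.3
position: [528.2, -130.8, 78.1]
eef_rot: [2.328, 2.106, 0.004]
contact_force: [2.0, -0.7, 6.3]
width: 44.0
t 26.3 pos [ 528.17 -130.83   78.11] yaw/tilt/roll 84.27 0.0 -0.22 F [ 2.02 -0.71  6.29] T [-0.2  -0.23  0.1 ] w 44.0
q [ 0.42  0.5  -0.33  1.99  0.25  0.69 -0.16]
```

```bash
for i in 1 2; do python3 -m inch '[[0,0,0.13,0,0,4],[0,0,0.27,0,0,8],[0,0,0.4,0,0,12],[0,0,0.53,0,0,16],[0,0,0.67,0,0,20]]'; python3 -c "from h import *;st()"; done
```

```text
t: 26.8
position: [528.3, -130.9, 77.7]
eef_rot: [2.657, 1.672, 0.005]
contact_force: [0.7, -0.2, 8.9]
width: 43.9
t 26.8 pos [ 528.32 -130.86   77.66] yaw/tilt/roll 64.38 0.07 -0.22 F [ 0.66 -0.23  8.87] T [-0.21 -0.06  0.18] w 43.9
q [ 0.35  0.49 -0.24  1.99  0.18  0.68 -0.45]
t: 27.3
position: [528.5, -130.9, 77.5]
eef_rot: [2.904, 1.191, 0.005]
contact_force: [-1.0, -0.8, 11.7]
width: 44.2
t 27.3 pos [ 528.47 -130.9    77.54] yaw/tilt/roll 44.62 0.11 -0.24 F [-1.04 -0.85 11.71] T [-0.26  0.13  1.57] w 44.2
q [ 0.28  0.48 -0.15  2.    0.11  0.67 -0.73]
```

The wrist moment jumped from 0.1 to 1.57 N m, so the knob has reached the bar or the stop. I'll tighten a little more with a firmer grip.

```bash
python3 -m inch '[[0,0,0,0,0,0],[0,0,0,0,0,0],[0,0,0,0,0,2],[0,0,0,0,0,4],[0,0,0,0,0,4]]' 1 120; python3 -c "from h import *;st()";python3 -m inch '[[0,0,0,0,0,2],[0,0,0.1,0,0,4],[0,0,0.1,0,0,6],[0,0,0.1,0,0,6],[0,0,0.1,0,0,6]]'; python3 -c "from h import *;st()"
```

```text
t: 27.8
position: [528.4, -130.9, 77.7]
eef_rot: [2.936, 1.105, 0.004]
contact_force: [-0.9, -2.2, 13.8]
width: 43.8
t 27.8 pos [ 528.42 -130.87   77.73] yaw/tilt/roll 41.24 0.02 -0.31 F [-0.91 -2.22 13.8 ] T [-0.45  0.21  2.49] w 43.8
q [ 0.27  0.48 -0.13  2.    0.11  0.67 -0.78]
t: 28.3
position: [530.9, -129.4, 77.7]
eef_rot: [2.992, 0.945, 0.014]
contact_force: [3.8, 1.5, 9.3]
width: 43.3
t 28.3 pos [ 530.85 -129.38   77.71] yaw/tilt/roll 35.06 0.4 -0.36 F [3.81 1.47 9.27] T [ 0.23 -0.99  1.71] w 43.3
q [ 0.25  0.48 -0.11  2.    0.08  0.66 -0.87]
```

The moment peaked at 2.5 N m and then the fingers slipped, so the knob is hard on its stop. Releasing with a limited opening, then rising.

```bash
python3 -m inch '[[0,0,0,0,0,0],[0,0,0,0,0,0],[0,0,0,0,0,0],[0,0,0,0,0,0],[0,0,0,0,0,0]]' -0.33 20; python3 -c "from h import *;st()"; python3 -m inch '[[0,0,-5,0,0,0],[0,0,-15,0,0,0],[0,0,-40,0,0,0],[0,0,-80,0,0,0],[0,0,-120,0,0,0]]'; python3 -c "from h import *;st();plan((330,100,300),35)"
```

```text
t: 28.8
position: [526.4, -131.1, 75.4]
eef_rot: [-3.001, -0.93, 0.0]
contact_force: [0.7, 0.0, -0.9]
width: 56.2
t 28.8 pos [ 526.4  -131.12   75.41] yaw/tilt/roll 34.45 -0.01 0.01 F [ 0.68  0.01 -0.86] T [-0.03  0.02  0.02] w 56.2
q [ 0.25  0.48 -0.1   2.    0.08  0.66 -0.88]
t: 29.3
position: [526.5, -130.9, 197.6]
eef_rot: [3.0, 0.931, 0.0]
contact_force: [1.3, -0.4, 0.2]
width: 56.8
t 29.3 pos [ 526.48 -130.89  197.61] yaw/tilt/roll 34.48 0.02 -0.01 F [ 1.31 -0.37  0.23] T [-0.05 -0.09  0.  ] w 56.8
q [ 0.26  0.32 -0.12  1.91  0.05  0.92 -0.85]
delta [ -31.2 -301.5 -102.5] turn [ 0.  -0.  -0.5] dist 320.0
```

```bash
python3 -m inch '[[5,-8,-40,0,0,0],[25,-44,-70,0,0,0],[48,-85,-90,0,0,0],[70,-125,-90,0,0,0],[92,-163,-90,0,0,0]]';  python3 -m inch '[[22,-38,0,0,0,0],[44,-76,0,0,0,0],[62,-108,0,0,0,0],[62,-108,0,0,0,0],[62,-108,0,0,0,0]]'
python3 - <<'E'
from h import *
st()
overlay('side',(slice(110,200),slice(220,340)),6,'o14s.png',bar=False)
overlay('top',(slice(130,220),slice(290,410)),6,'o14t.png',bar=False)
for n in('top','side'):
    d=load(n);W=cloud(d);im=d['img']
    P=W[(np.hypot(W[...,0]-527,W[...,1]+131)<20)&(W[...,2]>65)]; print(n,'knobtop z',np.percentile(P[:,2],[10,50,90]),P.mean(0))
    T=W[(np.hypot(W[...,0]-557,W[...,1]+278.7)<30)&(W[...,2]>54)]; print('Thead z',np.median(T[:,2]))
    m=(np.hypot(W[...,0]-540,W[...,1]+196.5)<25)&(W[...,2]>75); P=W[m]; print('handle',len(P),cv2.minAreaRect(P[:,:2].astype(np.float32)),np.median(P[:,2]))
E
```

```text
t: 29.8
position: [510.1, 57.6, 288.1]
eef_rot: [2.999, 0.931, 0.007]
contact_force: [1.0, -0.5, -0.4]
width: 56.5
t: 30.3
position: [500.0, 180.3, 286.4]
eef_rot: [2.999, 0.934, 0.002]
contact_force: [0.7, -0.4, -0.3]
width: 57.1
t 30.3 pos [499.97 180.28 286.39] yaw/tilt/roll 34.61 0.06 -0.07 F [ 0.69 -0.39 -0.3 ] T [-0.04  0.    0.01] w 57.1
q [-0.16  0.22 -0.32  1.82  0.08  1.11 -1.47]
top knobtop z [80.42 83.09 86.26] [ 526.74 -130.88   83.59]
Thead z 60.225775956845496
handle 111 ((541.759033203125, -198.29452514648438), (20.47257423400879, 41.235416412353516), 13.757918357849121) 84.83096139440386
side knobtop z [83.68 85.93 90.19] [ 527.11 -129.27   86.5 ]
Thead z 62.88620783938575
handle 65 ((539.17041015625, -195.614013671875), (20.186447143554688, 44.13010025024414), 13.5241117477417) 87.0414506523648
```

View pics/o14s.png

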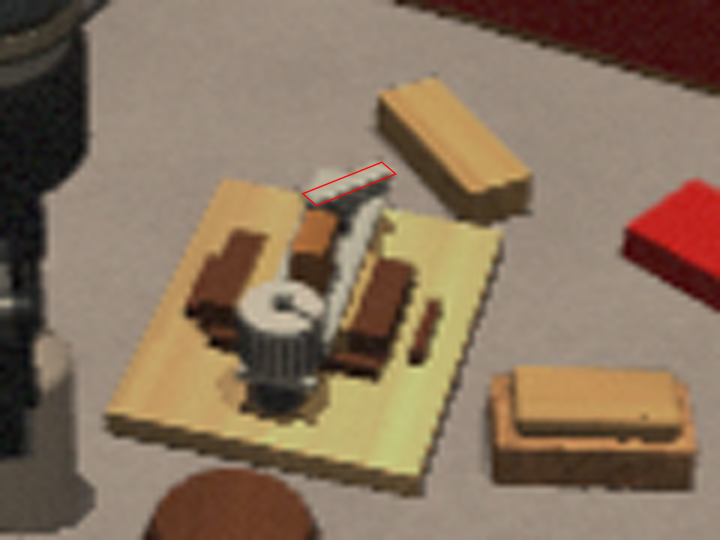

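View pics/o14t.png

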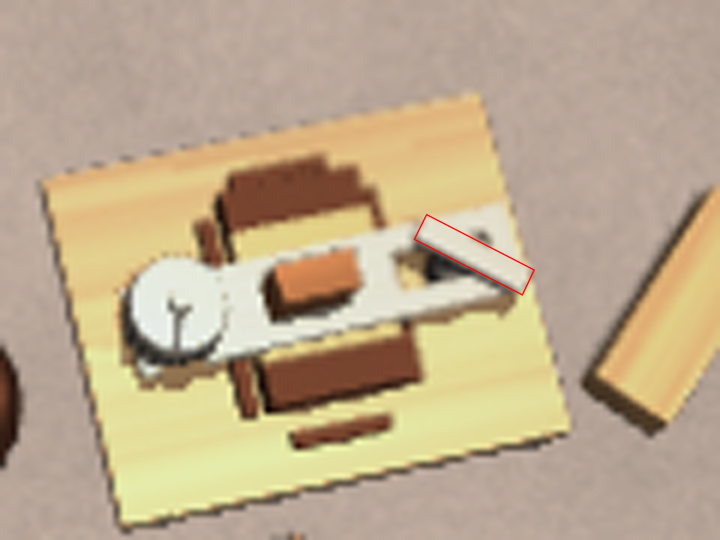

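The top view shows the bar lying straight between the stud and the knob. The knob's mark has turned from pointing up to pointing down. I'll check the knob height and turn more exactly against the first images.

Run:
```python
from h import *
for n,f in(('top','/tmp/Wt.npy'),('side','/tmp/Ws.npy')):
    W0=np.load(f); W1=cloud(load(n))
    im1=load(n)['img']; im0=cv2.imread('pics/%s0.png'%n)
    for W,tag in((W0,'before'),(W1,'after')):
        r=np.hypot(W[...,0]-527,W[...,1]+130.3)
        a=W[(r>7)&(r<18)&(W[...,2]>78)][:,2]; print(n,tag,'annulus',np.percentile(a,[10,25,50,75,90]).round(1),len(a))
        h=W[(np.hypot(W[...,0]-550,W[...,1]+218)<60)&(abs(W[...,2]-42)<3.5)][:,2]; print('  flat~42',np.median(h).round(2))
        b=W[(np.hypot(W[...,0]-545,W[...,1]+220)<60)&(abs(W[...,2]-48)<2.5)][:,2]; print('  ~48',np.median(b).round(2),len(b))
        h=W[(np.hypot(W[...,0]-540,W[...,1]+196.5)<18)&(W[...,2]>78)][:,2]; print('  handle',np.median(h).round(2) if len(h) else None)
    a=cv2.resize(im0[165:200,300:340] if n=='top' else im0[145:185,245:290],None,fx=9,fy=9,interpolation=cv2.INTER_CUBIC)
    b=cv2.resize(im1[165:200,300:340] if n=='top' else im1[145:185,245:290],None,fx=9,fy=9,interpolation=cv2.INTER_CUBIC)
    cv2.imwrite('pics/k_%s.png'%n,np.hstack([a,b]))
```

```text
top before annulus [86.1 87.3 88.9 89.9 90.6] 107
  flat~42 41.21
  ~48 46.54 6
  handle None
top after annulus [80.7 81.6 83.1 84.2 85.1] 106
  flat~42 41.54
  ~48 47.41 262
  handle 84.89
side before annulus [88.6 89.9 91.1 92.2 93. ] 51
  flat~42 43.31
  ~48 46.15 54
  handle None
side after annulus [83.7 84.2 85.5 86.9 87.9] 49
  flat~42 43.36
  ~48 47.79 98
  handle 88.13
```

View pics/k_top.png

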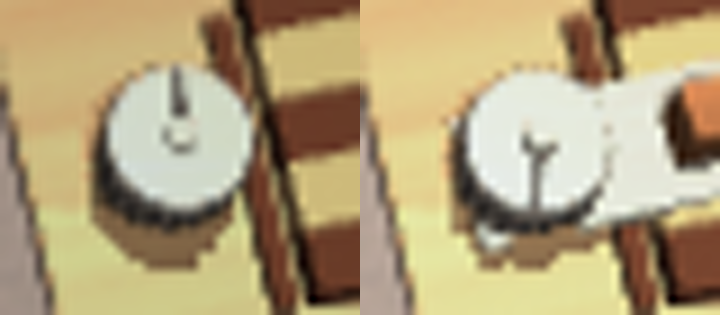

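View pics/k_side.png

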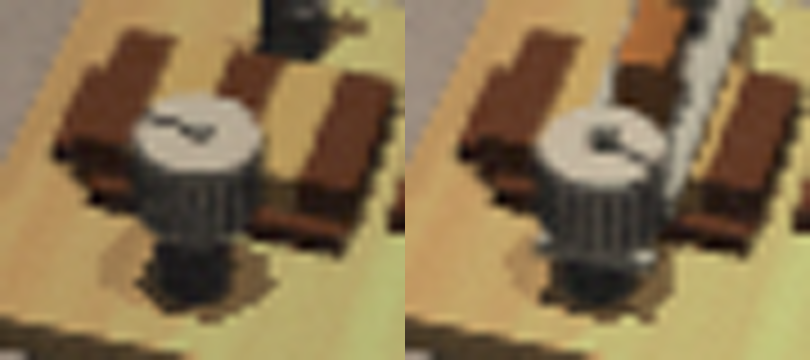

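The knob dropped about 5.7 mm (roughly 3.0–3.2 rad) and sits on the bar. Camera noise of about ±0.7 mm can't separate first contact from the stop at 5.0. There's time to spare, so I'll regrip and retighten to be sure.

```bash
python3 -c "
from h import *
st();plan((527,-131,180),101.7);plan((527,-131,286),70)"; python3 -m inch '[[-22,38,0,0,0,-7],[-44,76,0,0,0,-14],[-66,114,0,0,0,-21],[-88,152,0,0,0,-28],[-110,190,0,0,0,-35]]'; python3 -c "
from h import *
st();plan((527,-131,180),101.7)"
```

```text
t 30.4 pos [500.53 178.21 286.08] yaw/tilt/roll 34.37 0.03 -0.09 F [ 0.17 -0.6   0.11] T [-0.04  0.02 -0.  ] w 56.8
q [-0.16  0.22 -0.31  1.82  0.08  1.11 -1.47]
delta [-152.8  270.   106.4] turn [  0.1   0.  -67.3] dist 328.0
delta [-152.7  270.2    0.4] turn [  0.1  -0.  -35.6] dist 310.3
t: 30.9
position: [516.6, -43.0, 286.2]
eef_rot: [2.579, 1.792, 0.001]
contact_force: [0.7, 1.2, 0.1]
width: 56.9
t 30.9 pos [516.64 -42.98 286.19] yaw/tilt/roll 69.59 -0.02 -0.09 F [0.67 1.21 0.06] T [ 0.05 -0.03  0.04] w 56.9
q [ 0.22  0.2  -0.25  1.85  0.06  1.1  -0.41]
delta [-78.8  40.2 106.3] turn [  0.1   0.  -32.1] dist 138.3
```

```bash
python3 -m inch '[[-30,15,0,0,0,-8],[-60,30,10,0,0,-16],[-79,40,40,0,0,-24],[-79,40,75,0,0,-32],[-79,40,106,0,0,-32]]' -0.7; python3 -m inch '[[0,0,0,0,0,0],[0,0,0,0,0,0],[0,0,0,0,0,0],[0,0,0,0,0,0],[0,0,0,0,0,0]]'; python3 -c "
from h import *
st();plan((527,-131,75),101.7)"
```

```text
t: 31.4
position: [526.0, -130.5, 178.7]
eef_rot: [1.992, 2.428, -0.001]
contact_force: [-0.3, 1.3, 0.0]
width: 72.7
t: 31.9
position: [527.8, -127.4, 181.2]
eef_rot: [1.986, 2.43, 0.002]
contact_force: [0.0, 0.4, 0.2]
width: 72.9
t 31.9 pos [ 527.76 -127.39  181.23] yaw/tilt/roll 101.49 -0.09 -0.18 F [0.02 0.39 0.22] T [0.01 0.03 0.07] w 72.9
q [ 0.37  0.35 -0.27  1.92  0.12  0.89  0.25]
delta [ -3.2  -1.8 106.2] turn [ 0.2  0.1 -0.2] dist 106.3
```

```bash
python3 -m inch '[[-3,-1.5,25,0,0,0],[-3,-1.5,55,0,0,0],[-3,-1.5,80,0.2,0.1,0],[-3,-1.5,100,0.2,0.1,0],[-3,-1.5,106,0.2,0.1,0]]'; python3 -m inch '[[0,0,0,0,0,0],[0,0,0,0,0,0],[0,0,0,0,0,0],[0,0,0,0,0,0],[0,0,0,0,0,0]]'; python3 -c "
from h import *
st();plan((527,-131,75),101.7)"
```

```text
t: 32.4
position: [525.3, -130.3, 72.4]
eef_rot: [-1.984, -2.429, 0.004]
contact_force: [-0.6, 0.3, 0.0]
width: 72.6
t: 32.9
position: [526.6, -130.7, 74.5]
eef_rot: [-1.987, -2.431, 0.001]
contact_force: [-0.4, -0.0, 0.3]
width: 72.4
t 32.9 pos [ 526.6  -130.7    74.49] yaw/tilt/roll 101.48 0.05 0.1 F [-0.44 -0.02  0.29] T [-0.02 -0.02 -0.01] w 72.4
q [ 0.35  0.5  -0.23  1.99  0.18  0.67  0.2 ]
delta [-0.4  0.3 -0.5] turn [-0.1 -0.  -0.2] dist 0.7
```

Gripping at full force, then turning clockwise in small steps.

```bash
python3 -m inch '[[0,0,0,0,0,0],[0,0,0,0,0,0],[0,0,0,0,0,0],[0,0,0,0,0,0],[0,0,0,0,0,0]]' 1 120; python3 -c "from h import *;st()"; for i in 1 2 3; do python3 -m inch '[[0,0,0,0,0,1],[0,0,0.05,0,0,2],[0,0,0.1,0,0,3],[0,0,0.13,0,0,4],[0,0,0.13,0,0,4]]' ; python3 -c "from h import *;st()"; done
```

```text
t: 33.4
position: [527.9, -130.3, 75.0]
eef_rot: [-1.988, -2.433, -0.001]
contact_force: [0.4, 0.6, 5.5]
width: 43.3
t 33.4 pos [ 527.91 -130.31   74.98] yaw/tilt/roll 101.51 0.03 -0.04 F [0.36 0.65 5.49] T [ 0.18 -0.13  0.05] w 43.3
q [ 0.35  0.49 -0.23  1.99  0.18  0.67  0.2 ]
t: 33.9
position: [528.0, -130.3, 75.0]
eef_rot: [2.061, 2.369, -0.001]
contact_force: [0.8, -0.3, 6.2]
width: 43.5
t 33.9 pos [ 527.98 -130.34   74.99] yaw/tilt/roll 97.96 -0.08 -0.02 F [ 0.76 -0.3   6.19] T [ 0.02 -0.04  1.47] w 43.5
q [ 0.33  0.49 -0.22  1.99  0.17  0.67  0.15]
t: 34.4
position: [528.0, -130.3, 75.0]
eef_rot: [2.133, 2.303, -0.003]
contact_force: [-0.2, -0.8, 6.9]
width: 43.6
t 34.4 pos [ 528.03 -130.31   74.96] yaw/tilt/roll 94.37 -0.18 -0.01 F [-0.25 -0.76  6.86] T [-0.11 -0.03  2.91] w 43.6
q [ 0.32  0.49 -0.2   1.99  0.16  0.67  0.1 ]
t: 34.9
position: [528.1, -131.6, 74.9]
eef_rot: [2.229, 2.211, 0.0]
contact_force: [0.1, -2.6, 7.0]
width: 42.9
t 34.9 pos [ 528.12 -131.58   74.94] yaw/tilt/roll 89.54 -0.07 -0.07 F [ 0.08 -2.62  6.97] T [-0.09 -0.17  0.3 ] w 42.9
q [ 0.31  0.49 -0.18  1.99  0.14  0.67  0.03]
```

The moment rises linearly from the first degree to 2.9 N m and then the fingers slip at full grip, so the knob is hard on its stop. Releasing and clearing away.

```bash
python3 -m inch '[[0,0,0,0,0,0],[0,0,0,0,0,0],[0,0,0,0,0,0],[0,0,0,0,0,0],[0,0,0,0,0,0]]' -0.5 20; python3 -m inch '[[0,0,-5,0,0,0],[0,0,-20,0,0,0],[0,0,-50,0,0,0],[0,0,-100,0,0,0],[0,0,-150,0,0,0]]'; python3 -c "from h import *;st()"; python3 -m inch '[[20,0,-40,0,0,0],[65,0,-60,0,0,0],[110,0,-60,0,0,0],[155,0,-60,0,0,0],[200,0,-60,0,0,0]]';  python3 -m inch '[[40,0,0,0,0,0],[80,0,0,0,0,0],[110,0,0,0,0,0],[110,0,0,0,0,0],[110,0,0,0,0,0]]'
python3 - <<'E'
from h import *
st()
overlay('top',(slice(130,220),slice(290,410)),6,'o15t.png',bar=False)
overlay('side',(slice(110,200),slice(220,340)),6,'o15s.png',bar=False)
for n in('top','side'):
    W=cloud(load(n)); r=np.hypot(W[...,0]-527,W[...,1]+130.3); print(n,np.median(W[(r>7)&(r<18)&(W[...,2]>78)][:,2]))
    cv2.imwrite('pics/full_%s.png'%n,load(n)['img'])
E
```

```text
t: 35.4
position: [526.1, -130.5, 73.3]
eef_rot: [-2.229, -2.209, 0.003]
contact_force: [0.4, 0.2, 0.3]
width: 64.2
t: 35.9
position: [526.1, -130.5, 224.9]
eef_rot: [-2.228, -2.209, 0.003]
contact_force: [1.8, -0.1, 0.1]
width: 64.1
t 35.9 pos [ 526.05 -130.5   224.89] yaw/tilt/roll 89.49 0.07 0.25 F [ 1.81 -0.15  0.12] T [ 0.01 -0.14  0.03] w 64.1
q [ 0.34  0.29 -0.21  1.87  0.07  0.99  0.09]
t: 36.4
position: [528.3, 70.9, 284.4]
eef_rot: [-2.231, -2.21, 0.001]
contact_force: [1.0, -0.3, -0.7]
width: 63.9
t: 36.9
position: [529.4, 179.5, 283.7]
eef_rot: [-2.228, -2.211, 0.003]
contact_force: [0.7, -0.1, 0.1]
width: 64.0
t 36.9 pos [529.41 179.48 283.74] yaw/tilt/roll 89.57 0.01 0.18 F [ 0.69 -0.1   0.12] T [ 0.   -0.03 -0.08] w 64.0
q [-0.09  0.28 -0.38  1.76  0.11  1.13 -0.52]
top 82.76728417535446
side 85.3313104506617
```

View pics/o15t.png

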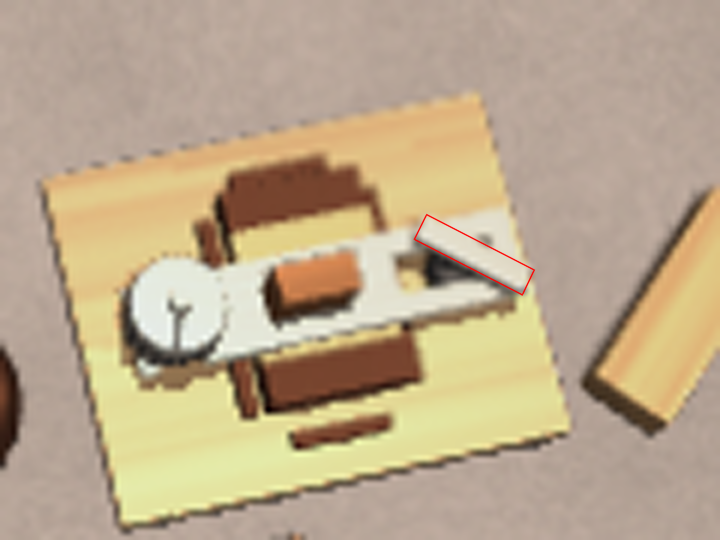

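View pics/full_side.png

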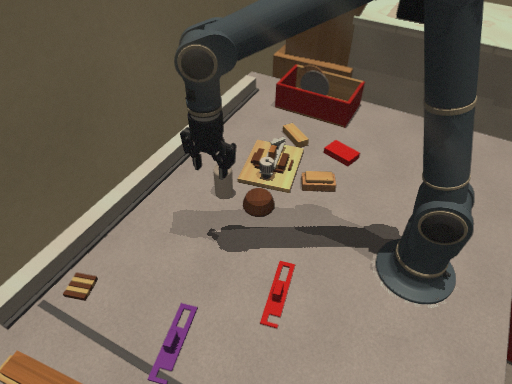

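View pics/full_top.png

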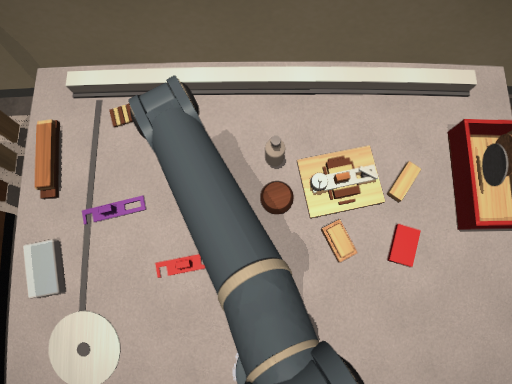

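In the final views the bar is under the T-head (top (367,174)) and under the knob (320,181). The knob's mark and height didn't change with the second tightening. The blank is in its nest, and the bottle (275,150), foot (277,197), sander (340,240) and offcut (404,182) are where they started.

```bash
python3 -c "
from station import manip
print(manip.sign_off())"
```

```text
the job is handed in; nothing more can be done
None
```

The blank is clamped and the job is handed in at about 37 s of the 72 s allowed. I tilted the bar's eye over the T-head at 25° (the brief says about 30°), levelled it and swung it 40° under the knob. I then screwed the knob down clockwise about 184° and let go.

Last checks:
- **Notch:** it touched the threaded stud at about 5.5 N. I then backed off about 0.8° before lowering and releasing the bar.
- **Knob:** it was tightened twice. The fingers slipped at about 2.5 N m the first time and 2.9 N m the second. Its mark and height did not change between the two, so I take it to be on its stop.
- **Blank and surroundings:** in both cameras the blank is in its nest. The bottle, foot, sanding block and offcut look unmoved. The arm is clear of the work.

Disagreements in the measurements:
- **Knob height:** after correcting for camera bias, the knob top reads 83.6 to 84.5 mm against 83.3 mm expected at the stop. That is within camera error, so the height alone does not prove the stop; the tightening moment is the stronger evidence.
- **Handle angle:** after the first tightening the handle's outline read about 1.7° more than the angle at which I released the bar, which I take as camera noise.

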